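Set the seasoning station back up

TASK

The seasoning station has been knocked over. Fold the support leg fully out from the back of the cooking display and stand the display up on its leg on the worktop just behind the tray, near its middle, screen toward you and square to the tray. Then stand every toppled seasoning jar upright in the tray, each on its own base on the tray's floor, and leave the tin, ramekin, timer and pastry cutters where they are.

Things in the scene. Friction and masses are not known exactly. Their poses are not given: they have to be found in the camera images.
- tray: shallow rectangular stainless tray that does not move, 115 mm deep (its x, away from the robot) by 235 mm wide (its y) with a 12 mm rim; walls and floor 3 mm thick, so the inner floor lies 3 mm above the worktop. Origin: centre of its underside on the worktop; its +x side is the far side from the robot
- display_center (a point): cooking display (timer and probe read-out), a white box 120 mm tall x 60 mm wide x 20 mm thick, 0.25 kg; it starts face down, back up, its top end roughly to the robot's right. Its flat bottom end is broad enough to stand upright on by itself. Point: centre of the box. +x points to its top end, y along its width, +z out of its back (the screen faces -z)
- display_base (a point): middle of the display's bottom edge on its back side (60 mm below the centre along x, 10 mm toward the back): the edge it stands on when it leans back on its leg. Axes as display_center
- leg_hinge (a point): middle of the leg's hinge pin on the display's back: 22 mm from the centre toward the top and 15 mm toward the back (5 mm off the back face). The pin runs along the display's y. Axes as display_center
- leg (a joint): display's support leg, rad: 0 = folded along the back toward the bottom end, 0.96 = fully out, at its stop; turns about display +y (free end from -x toward +z). Stiff (0.03 N m), stays where left. Flat bar 24 mm wide, 6 thick, 82 mm from pin to end; folded it lies 2 mm above the back face and ends level with the bottom end. Fully out, the display stands leaning back about 0.43 rad
- leg_tab (a point): middle of the ribbed finger tab at the leg's free end, 75 mm from the pin: 24 mm wide (along the display's y), 10 mm long, standing up from the leg, so that with the leg folded it reaches from 2 mm to 20 mm above the back face. The point lies 12 mm above the back face. Axes turn with the leg (equal to the display's when folded)
- leg_foot (a point): end of the leg, 82 mm from the pin, at mid-thickness: the part that stands on the worktop. Axes turn with the leg
- tin: food tin, 75 mm diameter, 58 mm high, standing; bystander. Origin: centre of its underside
- ramekin: white ribbed ramekin, 69 mm diameter, 46 mm high; bystander. Origin: centre of its underside
- timer: white kitchen timer with a red dial, 68 x 68 x 38 mm; bystander. Origin: centre of its underside
- ring_cutter_a: round steel pastry cutter, 74 mm diameter, 38 mm high; bystander (a smaller one stands inside it). Origin: centre of its underside
- jar_red_center (a point): clear seasoning jar with a red cap, 106 mm tall, 45 mm diameter, 0.1 kg, toppled on its side; absent in some starts. Point: on its axis, half-way up. +z points from its base to its top
- jar_yellow_center (a point): clear seasoning jar with a yellow cap, 96 mm tall, 42 mm diameter, 0.1 kg, toppled on its side; absent in some starts. Point: on its axis, half-way up. +z points from its base to its top
- jar_dark_center (a point): clear seasoning jar with a dark brown cap, 105 mm tall, 44 mm diameter, 0.1 kg, toppled on its side; absent in some starts. Point: on its axis, half-way up. +z points from its base to its top
- shaker_center (a point): shaker with a rounded, pierced metal top, 90 mm tall, 44 mm diameter, 0.1 kg, toppled on its side; absent in some starts. Point: on its axis, half-way up. +z points from its base to its top
Things that resemble listed ones, but are neither listed nor needed, are in the scene too. What is shaped like the part that bears jar_red_center but orange is not meant. Leave any turquoise look-alike of the part that bears display_center alone.

How it is judged:
By the outcome, as a careful person would: the job done as asked, in the order asked, and still so for the second after the job is handed in, with the robot touching nothing.
Of jar_red, jar_yellow, jar_dark, shaker only 2 to 3 are there at a start; the rules pass over those that are not, and their reading is None.
At some moment in a run one of jar_yellow may be knocked a few centimetres aside while the robot is not near it.
It also fails if it takes over 210 s, if anything falls off the work surface, if the arm or the gripper's body presses on something with over 40 N, if the wrist force passes 120 N, or if a joint passes its speed limit or range.

ROBOT

A 6-joint arm with a two-finger parallel gripper is mounted at the origin on a cart in front of the work surface, level with it; the furniture and walls round the work are solid. World frame = base frame: x ahead of the robot, y to its left, z up, the work surface at z = 0. Lengths are in m, angles in rad, forces in N, time in s.
With the tool pointing down it reaches from about 0.25 to 0.775 m from the base axis. Payload 4 kg.
Tool frame: the origin (TCP) lies at the very end of the fingers, on their centre line; the grasp point (between the pads) lies arm.pinch_z behind it (arm.pinch_z is the distance from the TCP to the grasp point, in m); z points along the fingers, y is the line along which they close (so a half turn about z gives the same grasp; the last joint's range is limited). The gripper opens to 94 mm and grips with 3 to 60 N. Pads are 16 mm wide; open, the fingers measure 119 mm over their backs; the gripper's body (75 mm by 177 mm) begins 78 mm behind the grasp point.
Start: joints at [-1.229, 0.087, 1.371, -0, 1.684, -0.103], TCP at [0.237, -0.497, 0.206] pointing down, gripper open.
Joint ranges: [-3.1, 3.1], [-0.76, 2.03], [0.27, 2.55], [-1.08, 4.22], [0.17, 2.65], [-2.57, 2.57]. Speed limits (rad/s): [2.79, 2.79, 3.14, 3.14, 3.14, 3.14].

INTERFACE

Orientations are given as a unit quaternion [w, x, y, z].
In Python, from workcell import arm, eyes gives the robot as it stands. The module is installed in compiled form; this text tells all that it offers.
- The arm moves only by the shell command python3 -m jog 'ROWS' [FORCE]. ROWS is JSON, one flat list of numbers, 5 for each row, row after row: the shift along the tool's x, y, z in m, then the turn about the tool's z in degrees, then the closure in counts, from 0 (fully open) to 255 (shut). A call has 1 to 10 rows; each row shifts and turns the commanded pose from where the row before left it, along the tool's axes as they then stand; what a row does not reach is not made up. A row lasts 1/10 s, in which the tool goes at most 50 mm and 8.59 degrees, less where a joint would pass 70% of its speed; a pose out of reach is approached as far as the arm can. A call with a gripper value outside its range is refused whole. The fingers move at their own pace and stop on an object; FORCE is the grip in N (left out, the last holds). Time passes only in rows, so rows that do not move let the fingers close. It gives the time, the measured TCP pose, the force, the opening and the grip force at its end, in the units of the state.
- arm.read_state(): the state, without advancing time (a new reading comes with each control period).
- eyes.get_image(name): name is "scene" or "top"; returns a dict with "pixels" (384x512x3 uint8, red, green, blue), "range_z" (384x512 float32, m along the optical axis (not along the pixel's ray), 0 where there is no reading), "K" (3x3 intrinsics, pixels), "dist" ([k1, k2, p1, p2, k3] as OpenCV has them; the pictures are not rectified), "xyz" and "orientation" of the camera in the world. Camera axes: x right, y up, looking along -z (the intrinsics and any distortion apply to the point x, -y, -z); pixel columns grow to the right and rows downward; lengths in m; the calibration is good to about 2 mm. A picture is of the moment at which its call begins.
- arm.hand_in(): hands the job in; it is judged then, once.
The state is a dict: "clock": time; "joints": joint angles; "joint_vel": joint speeds; "tau": joint torques, N m; "eef_pos": TCP position; "tool_rot": TCP orientation; "wrist_force": force on the tool from outside, world axes, zero at the start; "torque": the same for the moment, N m; "finger_gap": finger opening in m; "grasp_force": force on a finger pad.
Only numpy, scipy, OpenCV 4.12 (cv2) and the standard library are available. Lean on these libraries where they do the work, as an engineer would, in place of code of your own. Each camera call takes 0.05 s, during which the arm holds its last target. There are 200 camera calls.

## Working session

There is one attempt and no reset: what is moved stays moved. The work goes in short steps, Python scripts to look and compute and a shell command to move; the robot and the scene stay as the last step left them, time stands still between calls to the robot, and variables do not carry over. Pictures are saved under pics/ and viewed, at most 14 in all, crops included, and the job is handed in when it is done.

```bash
mkdir -p pics; cat > h.py <<'E'
import numpy as np, cv2
from scipy.spatial.transform import Rotation as R
from workcell import arm, eyes
def rot(q): return R.from_quat([q[1],q[2],q[3],q[0]])
def get(n):
    d=eyes.get_image(n); return d
def save(d,name,box=None,s=1):
    p=d['pixels'][:,:,::-1]
    if box: p=p[box[1]:box[3],box[0]:box[2]]
    cv2.imwrite('pics/'+name,cv2.resize(p,None,fx=s,fy=s,interpolation=cv2.INTER_CUBIC))
def rays(d,uv):
    n=cv2.undistortPoints(np.array(uv,float).reshape(-1,1,2),np.array(d['K'],float),np.array(d['dist'],float)).reshape(-1,2)
    v=np.c_[n[:,0],-n[:,1],-np.ones(len(n))]
    return np.array(d['xyz']),rot(d['orientation']).apply(v)
def plane(d,uv,z):
    o,v=rays(d,uv); return o+v*((z-o[2])/v[:,2])[:,None]
def depth(d,uv):
    o,v=rays(d,uv); return o+v*np.array([d['range_z'][int(b),int(a)] for a,b in uv])[:,None]
def cloud(d):
    h,w=d['range_z'].shape; u,v=np.meshgrid(np.arange(w),np.arange(h))
    uv=np.c_[u.ravel(),v.ravel()]; o,r=rays(d,uv)
    P=(o+r*d['range_z'].ravel()[:,None]).reshape(h,w,3); P[d['range_z']==0]=np.nan; return P
E
python3 - <<'E'
from h import *
for n in('scene','top'):
    d=get(n); save(d,n+'0.png',s=1.5); np.savez(n+'0.npz',**{k:np.array(v) for k,v in d.items()}); print(n,d['xyz'],d['orientation'],d['K'][0])
print(arm.read_state(),arm.pinch_z)
E
```

```text
scene [-0.41999598 -0.72086371  1.3118823 ] [ 0.8276699   0.33363909 -0.16159091 -0.42135006] [477.9725173   0.        257.126968 ]
top [ 0.30941291 -0.01932223  1.28571897] [ 0.70825901  0.06124851 -0.05736219 -0.70094749] [427.17957248   0.         255.16503959]
{'clock': 0.1, 'joints': array([-1.22911345e+00,  8.79131688e-02,  1.37208561e+00, -1.60294380e-05,
        1.68360858e+00, -1.03110820e-01]), 'joint_vel': array([-0.00088896, -0.00136599, -0.00404622,  0.00172396,  0.00078958,
        0.00029283]), 'tau': array([ 2.60728571e-03, -3.41251624e+01, -3.03302014e+01,  7.20594800e-02,
        3.04149545e-02, -1.02259669e-04]), 'eef_pos': array([ 0.23646897, -0.49602537,  0.20441258]), 'tool_rot': array([-9.99246161e-04,  9.75371286e-01,  2.20567088e-01, -1.27786376e-04]), 'wrist_force': array([0.77250314, 0.45918789, 0.6541453 ]), 'torque': array([ 0.03601448, -0.03270391,  0.01067305]), 'grasp_force': 0.0, 'finger_gap': 0.09389915991035765} 0.0188
```

View pics/scene0.png

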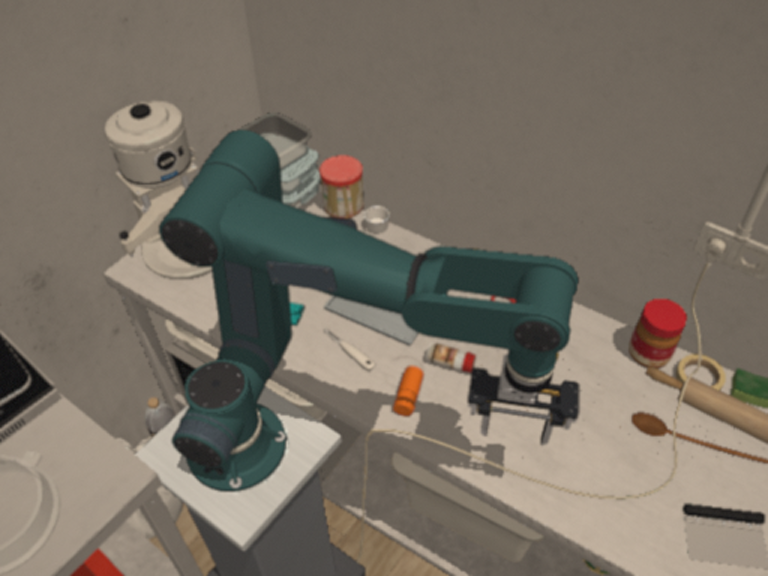

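View pics/top0.png

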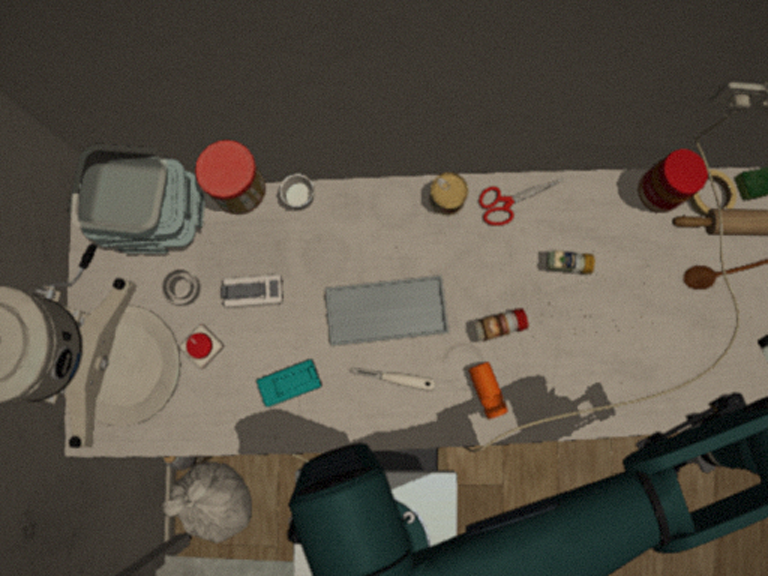

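The top view shows these candidates (pixels in the 1.5x picture):
- **White display:** (252,290). Its turquoise look-alike is at (289,382).
- **Red-capped jar:** (499,323). The orange look-alike is at (489,390), and a big red-lidded jar stands at (680,180).
- **Yellow-capped jar:** (567,262). The tin at (448,192) is tan.
- **Tray:** (385,310).

I choose the white display, the red jar and the yellow jar, and will check them in a crop.

```bash
python3 - <<'E'
from h import *
d=dict(np.load('top0.npz'))
p=d['pixels'][:,:,::-1]
a=cv2.resize(p[175:215,140:200],None,fx=8,fy=8,interpolation=cv2.INTER_CUBIC)
b=cv2.resize(p[160:232,305:405],None,fx=7.5,fy=7.5,interpolation=cv2.INTER_CUBIC)[:,:]
c=cv2.resize(p[160:232,305:405],(480,346),interpolation=cv2.INTER_CUBIC)
b=cv2.resize(p[178:235,210:305],(480,288),interpolation=cv2.INTER_CUBIC)
q=np.vstack([a[:280],b]); q=cv2.copyMakeBorder(q,0,600-q.shape[0],0,0,0) if q.shape[0]<600 else q[:600]
cc=np.zeros((q.shape[0],320,3),np.uint8); cs=cv2.resize(c,(320,231)); cc[:231]=cs
cv2.imwrite('pics/crop.png',np.hstack([q,cc]))
P=cloud(d)
hsv=cv2.cvtColor(p,cv2.COLOR_BGR2HSV)
Z=P[:,:,2]
for nm,(x0,y0,x1,y1),t in(('disp',(140,178,195,210),.012),('red',(310,200,358,232),.012),('yel',(355,162,402,186),.012),('tray',(210,180,302,233),.0)):
    m=np.zeros(Z.shape,bool); m[y0:y1,x0:x1]=Z[y0:y1,x0:x1]>t
    Q=P[m]; 
    print(nm,m.sum(),Q.mean(0).round(4),np.nanpercentile(Q[:,2],[5,50,95,99]).round(4))
    if nm!='tray':
        r=cv2.minAreaRect((Q[:,:2]*1000).astype(np.float32)); print(np.round(r[0],1),np.round(r[1],1),r[2],cv2.boxPoints(r).round(0).tolist())
tc=[(326/1.5,286/1.5),(440/1.5,278/1.5),(446/1.5,334/1.5),(332/1.5,343/1.5)]
print('tray',plane(d,tc,.012).round(4).tolist())
print('worktop z',np.nanmedian(Z[235:245,180:220]))
E
```

```text
disp 772 [0.5053 0.2522 0.0225] [0.0154 0.0212 0.0325 0.0407]
[506.8 253.2] [ 61.1 121.1] 5.474711894989014 [[471.0, 311.0], [482.0, 190.0], [543.0, 196.0], [531.0, 316.0]]
red 560 [ 0.4395 -0.2411  0.0389] [0.0266 0.0404 0.0463 0.0479]
[ 440.7 -243. ] [ 45.8 109. ] 15.144379615783691 [[404.0, -196.0], [433.0, -302.0], [477.0, -290.0], [449.0, -184.0]]
yel 452 [ 0.5657 -0.3859  0.0368] [0.0192 0.0388 0.045  0.0464]
[ 568.5 -389.2] [94.7 43.1] 85.53992462158203 [[543.0, -435.0], [586.0, -438.0], [594.0, -344.0], [551.0, -340.0]]
tray 3639 [ 0.4718 -0.0138  0.0044] [0.0004 0.0033 0.0147 0.018 ]
tray [[0.5158, 0.1033, 0.012], [0.5345, -0.1267, 0.012], [0.4213, -0.1383, 0.012], [0.4011, 0.0885, 0.012]]
worktop z 0.00029980863641687616
```

View pics/crop.png

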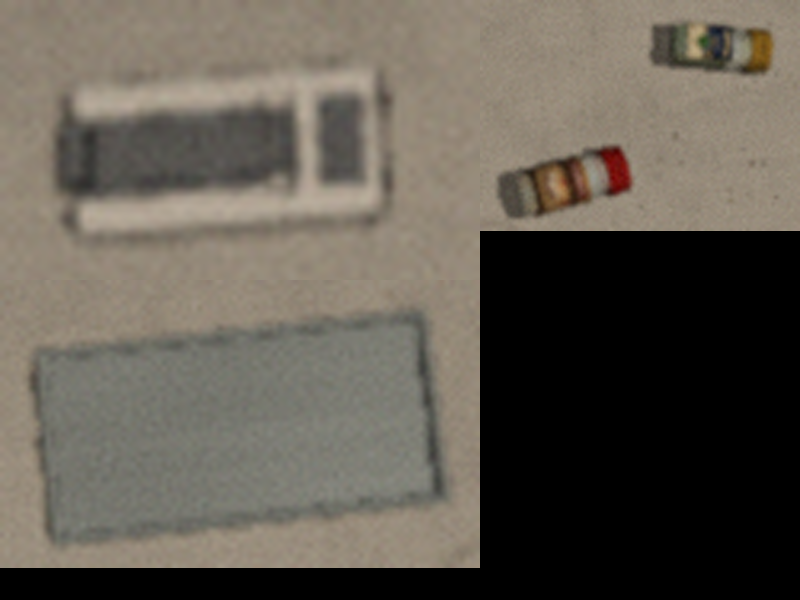

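The crop confirms the white display lying back up, with its dark leg on it and the tab at the left end (crop 75,150). It also shows the red and yellow jars with caps to the right, and the tray turned by about 5°. I'll go above the tab first.

```bash
cat >> h.py <<'E'
def to(x,y,z,phi=None):
    "tool-axis shift (after turning) from the present pose to world x,y,z; phi = world angle of tool x"
    s=arm.read_state(); X=rot(s['tool_rot']).apply([1,0,0]); p0=np.degrees(np.arctan2(X[1],X[0]))
    if phi is None: phi=p0
    t=-((phi-p0+180)%360-180); a=np.radians(phi); D=np.array([x,y,z])-s['eef_pos']
    print('turn %.2f'%t,'dx %.4f dy %.4f dz %.4f'%(D[0]*np.cos(a)+D[1]*np.sin(a),D[0]*np.sin(a)-D[1]*np.cos(a),-D[2]),'| pos',np.round(s['eef_pos'],4),'phi %.2f'%p0,'t',s['clock'],'gap %.4f F %.1f'%(s['finger_gap'],s['grasp_force']),np.round(s['wrist_force'],1))
E
python3 -m jog '[0,0,0,-8.5,0, 0,0,0,-8.5,0, 0,0,0,-8.5,0, 0,0,0,-8.5,0, 0,0,0,-8.5,0, 0,0,0,-8.5,0, 0,0,0,-8.5,0, 0,0,0,-8.5,0, 0,0,0,-1.7,0]'
python3 -m jog '[0.038,0.017,0,0,0, 0.038,0.017,0,0,0, 0.038,0.017,0,0,0, 0.038,0.017,0,0,0, 0.038,0.017,0,0,0, 0.038,0.017,0,0,0, 0.038,0.017,0,0,0, 0.038,0.017,0,0,0, 0.038,0.017,0,0,0, 0.038,0.017,0,0,0]'
python3 -m jog '[0.038,0.017,0,0,0, 0.038,0.017,0,0,0, 0.038,0.017,0,0,0, 0.038,0.017,0,0,0, 0.038,0.017,0,0,0, 0.038,0.017,0,0,0, 0.038,0.017,0,0,0, 0.038,0.017,0,0,0, 0.038,0.017,0,0,0, 0.038,0.017,0,0,0]'
python3 -c "
from h import *
to(.502,.306,.1,95.2)"
```

```text
clock: 1.0
eef_pos: [0.2365, -0.4962, 0.2049]
tool_rot: [-0.0, 0.674, 0.739, 0.0]
wrist_force: [0.2, 0.3, 0.5]
finger_gap: 0.0942
grasp_force: 0.0
clock: 2.0
eef_pos: [0.3717, -0.101, 0.2054]
tool_rot: [0.0, 0.675, 0.737, 0.0]
wrist_force: [0.7, -0.2, 0.4]
finger_gap: 0.0942
grasp_force: 0.0
clock: 3.0
eef_pos: [0.5067, 0.2928, 0.205]
tool_rot: [0.0, 0.675, 0.738, -0.0]
wrist_force: [0.5, 0.2, 0.8]
finger_gap: 0.0939
grasp_force: 0.0
turn -0.14 dx 0.0136 dy -0.0035 dz 0.1050 | pos [0.5067 0.2928 0.205 ] phi 95.06 t 3.0 gap 0.0939 F 0.0 [0.5 0.2 0.8]
```

```bash

python3 -m jog '[0.0136,-0.0035,0.02,0,0, 0,0,0.04,0,0, 0,0,0.04,0,0, 0,0,0.04,0,0, 0,0,0,0,0]' | head -2
python3 - <<'E'
from h import *
to(.502,.306,.026,95.2)
d=get('scene'); 
n=cv2.projectPoints
# pixel of display in scene
o=np.array(d['xyz']); v=rot(d['orientation']).inv().apply(np.array([[.502,.306,.03],[.507,.253,.02]])-o)
w=np.c_[v[:,0],-v[:,1],-v[:,2]]; uv=cv2.projectPoints(w,np.zeros(3),np.zeros(3),np.array(d['K'],float),np.array(d['dist'],float))[0].reshape(-1,2); print(uv)
u=uv.mean(0).astype(int); save(d,'s1.png',(u[0]-70,u[1]-55,u[0]+70,u[1]+55),5)
d=get('top'); save(d,'t1.png',(120,130,240,220),5)
E
```

```text
clock: 3.5
eef_pos: [0.4969, 0.302, 0.0579]
turn -0.11 dx 0.0035 dy 0.0055 dz 0.0319 | pos [0.4969 0.302  0.0579] phi 95.09 t 3.5 gap 0.0938 F 0.0 [-0.4 -0.4 -1.2]
[[189.75731491 160.60292959]
 [201.09678075 167.22295799]]
```

View pics/t1.png

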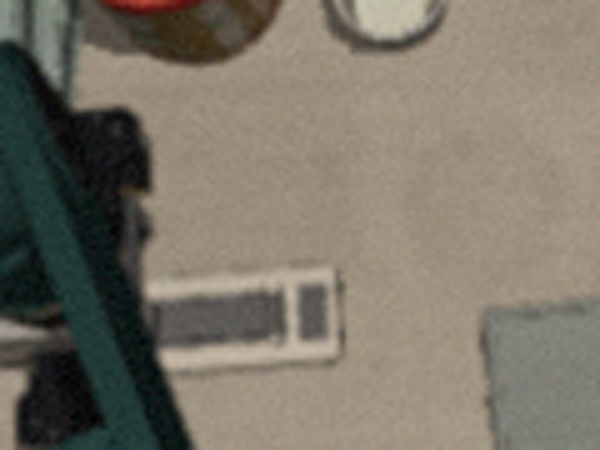

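The gripper is over the tab end at crop (120,330), with the display at (240,320). I'll go down, grip lightly and swing the leg along its arc.

```bash

python3 -m jog '[0.0035,0.0055,0,0,0, 0,0,0.015,0,0, 0,0,0.0165,0,0, 0,0,0,0,0, 0,0,0,0,150, 0,0,0,0,200, 0,0,0,0,255, 0,0,0,0,255, 0,0,0,0,255, 0,0,0,0,255]' 6
python3 -m jog '[0,0,0,0,255, 0,0,0,0,255, 0,0,0,0,255, 0,0,0,0,255]' 6
python3 -c "
from h import *
to(.502,.306,.026,95.2)"
```

```text
clock: 4.6
eef_pos: [0.5071, 0.3083, 0.0342]
tool_rot: [0.0, 0.674, 0.738, 0.0]
wrist_force: [0.3, -0.4, 0.6]
finger_gap: 0.0493
grasp_force: 0.0
clock: 5.0
eef_pos: [0.5067, 0.3084, 0.0339]
tool_rot: [-0.0, 0.674, 0.738, -0.0]
wrist_force: [-1.7, 0.5, 1.0]
finger_gap: 0.0242
grasp_force: 6.0
turn -0.01 dx -0.0019 dy -0.0049 dz 0.0079 | pos [0.5067 0.3084 0.0339] phi 95.19 t 5.0 gap 0.0242 F 6.0 [-1.7  0.5  1. ]
```

```bash

python3 -m jog '[0,0,0,0,150, 0,0,0,0,150, 0,0,0.008,0,150, 0,0,0,0,150, 0,0,0,0,255, 0,0,0,0,255, 0,0,0,0,255, 0,0,0,0,255]' 6
python3 -m jog '[-0.001,0,-0.0074,0,255, -0.002,0,-0.0073,0,255, -0.0025,0,-0.007,0,255, -0.0034,0,-0.0069,0,255, -0.004,0,-0.0063,0,255, -0.0046,0,-0.0061,0,255, -0.0052,0,-0.0054,0,255, -0.0057,0,-0.005,0,255, -0.006,0,-0.0042,0,255, -0.0067,0,-0.0038,0,255]' 6
python3 -m jog '[0,0,0,0,255, 0,0,0,0,255]'
python3 - <<'E'
from h import *
d=get('scene'); save(d,'s2.png',(130,100,270,205),5)
E
```

```text
clock: 5.8
eef_pos: [0.507, 0.3083, 0.0259]
tool_rot: [0.0, 0.674, 0.738, -0.0]
wrist_force: [-0.2, -0.9, -0.7]
finger_gap: 0.0244
grasp_force: 6.0
clock: 6.8
eef_pos: [0.5108, 0.2667, 0.0856]
tool_rot: [0.0, 0.674, 0.738, -0.0]
wrist_force: [0.5, 0.7, -1.8]
finger_gap: 0.0235
grasp_force: 6.0
clock: 7.0
eef_pos: [0.5111, 0.2668, 0.0856]
tool_rot: [0.0, 0.675, 0.738, 0.0]
wrist_force: [0.1, -0.7, -0.2]
finger_gap: 0.024
grasp_force: 6.0
```

View pics/s2.png

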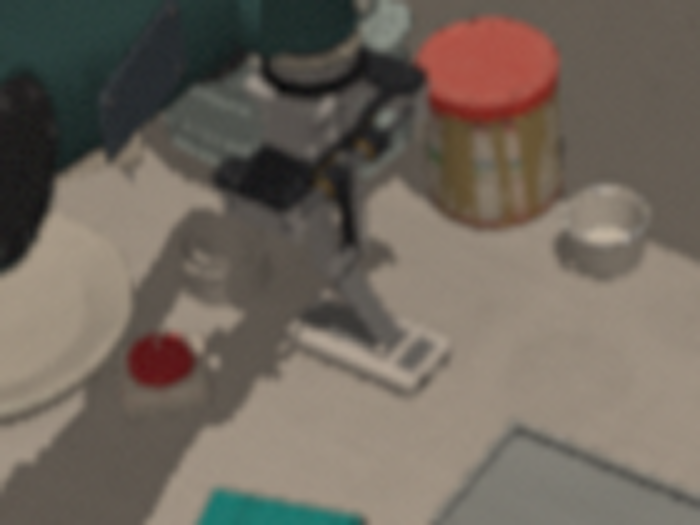

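The leg stands out at (370,300) and the display is still flat. I'll nudge it gently against the stop, release, rise and check the leg angle.

```bash

python3 -m jog '[-0.004,0,-0.001,0,255, -0.003,0,-0.001,0,255, 0,0,0,0,255, 0,0,0,0,0, 0,0,0,0,0, 0,0,0,0,0, 0,0,0,0,0, 0.02,0,-0.05,0,0, 0.04,0,-0.05,0,0, 0.05,0,-0.03,0,0]'
python3 -m jog '[0.05,0,0,0,0, 0.05,0,0,0,0, 0,0,0,0,0, 0,0,0,0,0]' |head -2
python3 - <<'E'
from h import *
d=get('top'); save(d,'t2.png',(130,150,230,225),7)
P=cloud(d); Z=P[:,:,2]
m=np.zeros(Z.shape,bool); m[172:212,140:200]=True
q=P[m&(Z>.012)&(Z<.03)]; r=cv2.minAreaRect((q[:,:2]*1000).astype(np.float32)); print(r,cv2.boxPoints(r).tolist())
q=P[m&(Z>.04)&(Z<.12)]; print(len(q),q.mean(0) if len(q) else 0); 
u=np.array([.0905,-.996,0])
b=q@u; A=np.polyfit(b,q[:,2],1); print('slope rad',np.arctan(A[0]),q[:,2].max())
E
```

```text
clock: 8.05
eef_pos: [0.5042, 0.3528, 0.2025]
tool_rot: [0.001, 0.675, 0.737, 0.002]
wrist_force: [0.5, 0.0, 0.5]
finger_gap: 0.0766
grasp_force: 0.0
clock: 8.45
eef_pos: [0.4933, 0.4531, 0.1975]
((513.2557983398438, 244.2390594482422), (60.69911193847656, 120.868896484375), 5.258554935455322) [[477.4951171875, 301.6376037597656], [488.5727844238281, 181.2774200439453], [549.0164794921875, 186.84051513671875], [537.9388427734375, 307.20068359375]]
157 [0.51213794 0.25108026 0.07231055]
slope rad -0.9923149782739954 0.10105282186176434
```

View pics/t2.png

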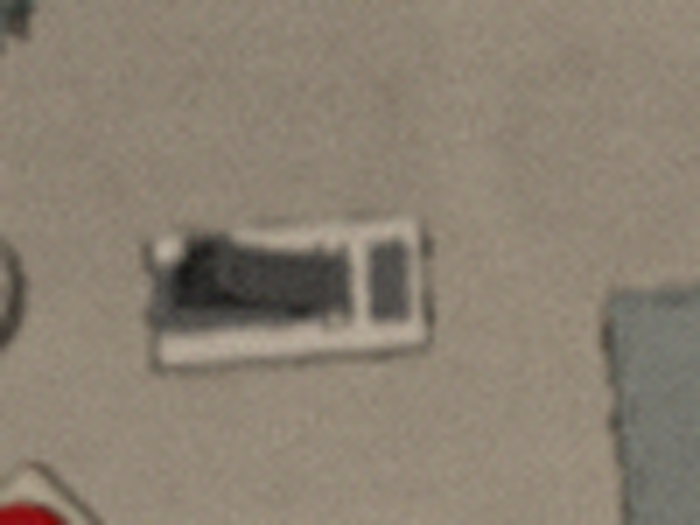

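The leg is at its stop: slope 0.99 rad, with the foot at crop (195,270). The display slid 9 mm and its centre is now at (0.513, 0.244). Next I'll grip the sides near the top end.

```bash

python3 -m jog '[-0.04,0,0,0,0, -0.045,0,0,0,0, -0.045,0,0,0,0, -0.045,0,0,0,0, -0.04,0,0,0,0, -0.04,0,0,0,0, 0,0,0,0,0, 0,0,0,0,0]' |head -2
python3 -c "
from h import *
to(.517,.1994,.004,95.3)"
```

```text
clock: 9.3
eef_pos: [0.5171, 0.1963, 0.1993]
turn -0.35 dx 0.0031 dy 0.0002 dz 0.1953 | pos [0.5171 0.1963 0.1993] phi 94.95 t 9.3 gap 0.0935 F 0.0 [-0.1 -0.1  0.5]
```

```bash

python3 -m jog '[0.003,0,0.04,-0.3,0, 0,0,0.045,0,0, 0,0,0.045,0,0, 0,0,0.035,0,0, 0,0,0.02,0,0, 0,0,0.0095,0,0, 0,0,0,0,60, 0,0,0,0,255, 0,0,0,0,255, 0,0,0,0,255]' 12
python3 -m jog '[0,0,0,0,255, 0,0,0,0,255, 0,0,0,0,255, 0,0,0,0,255]' 12
python3 -c "
from h import *
to(.517,.1994,.004,95.3)"
```

```text
clock: 10.3
eef_pos: [0.5179, 0.2017, 0.0057]
tool_rot: [0.001, 0.672, 0.74, 0.001]
wrist_force: [-0.5, -0.6, -0.5]
finger_gap: 0.0656
grasp_force: 0.0
clock: 10.7
eef_pos: [0.5173, 0.2015, 0.0053]
tool_rot: [0.0, 0.672, 0.74, 0.001]
wrist_force: [-1.2, -0.1, 5.5]
finger_gap: 0.0597
grasp_force: 12.0
turn 0.19 dx -0.0020 dy -0.0005 dz 0.0013 | pos [0.5173 0.2015 0.0053] phi 95.49 t 10.7 gap 0.0597 F 12.0 [-1.2 -0.1  5.5]
```

```bash

python3 -m jog '[0.0015,0,-0.009,0,255, 0.002,0,-0.009,0,255, 0.003,0,-0.0086,0,255, 0.0036,0,-0.0085,0,255, 0.0045,0,-0.008,0,255, 0.005,0,-0.0078,0,255, 0.0057,0,-0.0072,0,255, 0.0063,0,-0.0067,0,255, 0.007,0,-0.006,0,255, 0.0073,0,-0.0056,0,255]' 12
python3 -m jog '[0.008,0,-0.0047,0,255, 0.0081,0,-0.0042,0,255, 0.0085,0,-0.0034,0,255, 0.0089,0,-0.0026,0,255, 0.009,0,-0.0018,0,255, 0.0092,0,-0.0011,0,255, 0.0092,0,-0.0001,0,255, 0.0092,0,0.0002,0,255, 0,0,0,0,255, 0,0,0,0,255]' 12
python3 - <<'E'
from h import *
d=get('scene'); save(d,'s3.png',(130,90,290,210),5)
E
```

```text
clock: 11.7
eef_pos: [0.5122, 0.2477, 0.0809]
tool_rot: [0.0, 0.672, 0.74, -0.0]
wrist_force: [0.8, 0.2, -2.5]
finger_gap: 0.0601
grasp_force: 12.0
clock: 12.7
eef_pos: [0.5055, 0.3168, 0.0979]
tool_rot: [0.0, 0.672, 0.74, -0.0]
wrist_force: [-0.0, 0.4, -2.0]
finger_gap: 0.0601
grasp_force: 12.0
```

View pics/s3.png

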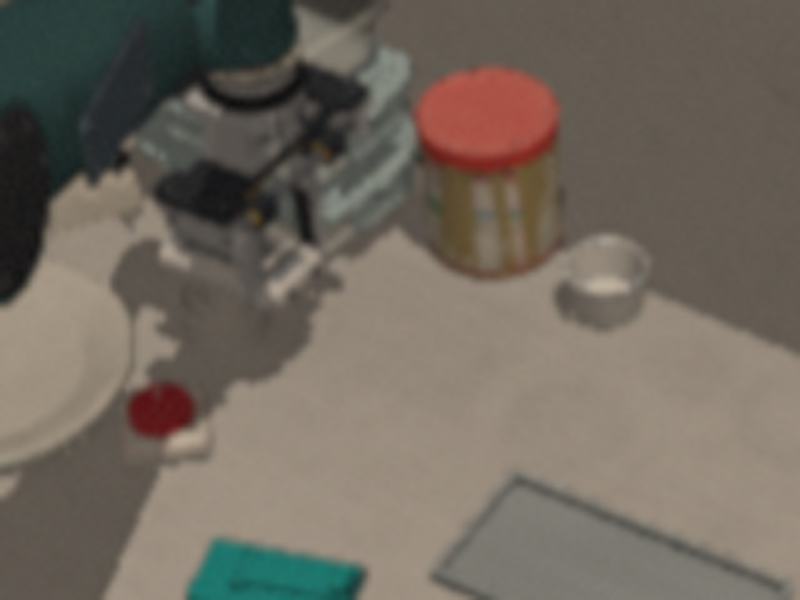

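```bash
python3 - <<'E'
from h import *
d=get('scene'); P=cloud(d)
p=d['pixels'].astype(int); w=(p.min(2)>110)
f=(P[:,:,0]>.45)&(P[:,:,0]<.56)&(P[:,:,1]>.22)&(P[:,:,1]<.33)&(P[:,:,2]>.02)&(P[:,:,2]<.15)
v,u=np.where(f)
ph=np.radians(95.4); tx=np.array([np.cos(ph),np.sin(ph),0]); ty=np.array([np.sin(ph),-np.cos(ph),0])
e=arm.read_state()['eef_pos']
Q=(P[f]-e); a=Q@tx; b=Q@ty
s=abs(b)<.022
for A,B,z,c in sorted(zip(a[s],b[s],Q[s][:,2],p[f][s].tolist()))[::6]: print(round(A*1000),round(B*1000),round(z*1000),c)
E
```

```text
-21 -7 20 [152, 140, 127]
-19 12 10 [98, 91, 83]
-18 19 4 [77, 72, 65]
-17 -10 11 [127, 118, 107]
-16 -14 13 [149, 138, 125]
-14 6 12 [152, 141, 128]
-12 -22 13 [167, 155, 140]
-10 -17 18 [151, 141, 130]
-8 20 9 [159, 148, 134]
-3 -9 18 [97, 93, 90]
-1 7 16 [84, 81, 78]
3 18 15 [95, 89, 84]
7 -2 19 [105, 98, 91]
13 6 20 [84, 78, 73]
```

The display was lifted almost level, with its back still facing up, instead of pivoting in the pads. I'll rise a little and ease the grip so it swings down under its own weight.

```bash
cat > meas.py <<'E'
from h import *
def prof(hz=.15):
    d=get('scene'); P=cloud(d); s=arm.read_state(); e=s['eef_pos']; R_=rot(s['tool_rot'])
    tx,ty=R_.apply([1,0,0]),R_.apply([0,1,0]); Q=P-e; a=Q@tx; b=Q@ty; z=Q[:,:,2]
    f=(abs(a)<.1)&(abs(b)<.022)&(P[:,:,2]>.012)&(z<.022)
    o=np.round(1000*np.c_[a[f],b[f],z[f]]).astype(int); o=o[np.argsort(o[:,0])]
    print('eef',e.round(4),'gap',s['finger_gap'],'F',s['grasp_force'],s['wrist_force'].round(1)); print(len(o),o[::max(1,len(o)//18)].tolist())
if __name__=='__main__': prof()
E
python3 -m jog '[0,0,-0.008,0,255, 0,0,-0.004,0,255, 0,0,0,0,255, 0,0,0,0,255]' 7 >/dev/null; python3 meas.py
python3 -m jog '[0,0,0,0,255, 0,0,0,0,255, 0,0,0,0,255, 0,0,0,0,255]' 5 >/dev/null; python3 meas.py
```

```text
eef [0.5065 0.3166 0.1113] gap 0.05987535167399923 F 7.000121176242828 [-0.  -2.2  0.9]
209 [[-30, 18, -99], [-19, 2, 14], [-16, 13, 14], [-12, 6, 18], [-7, 0, 20], [5, -10, 12], [25, 15, 5], [42, 9, -99], [45, -3, 4], [47, 19, -81], [49, 1, -89], [52, -12, -75], [56, 2, -35], [61, -13, -73], [63, -11, -81], [67, 21, -44], [72, -19, -78], [80, -12, 11], [92, -8, 13]]
eef [0.5058 0.3167 0.1102] gap 0.06017550291378119 F 5.001830533146858 [ 0.7 -1.6  1.1]
201 [[-26, 1, 18], [-18, -3, 8], [-14, -22, 16], [-8, 18, 18], [7, 6, 11], [22, 18, 5], [41, 10, -64], [47, 4, -95], [48, -10, 10], [51, 12, -81], [54, -5, -91], [56, -6, -80], [61, -7, 2], [64, -18, -90], [68, 10, -45], [72, -17, -47], [78, -20, -95], [89, -13, -95], [99, 19, -71]]
```

```bash

python3 -m jog '[0,0,0,0,255, 0,0,0,0,255, 0,0,0,0,255, 0,0,0,0,255]' 3 >/dev/null; python3 meas.py
python3 - <<'E'
from h import *
d=get('scene'); save(d,'s4.png',(155,110,235,170),9)
E
```

```text
eef [0.5056 0.3169 0.11  ] gap 0.059949374535420055 F 3.0025147274136543 [ 1.6 -1.8  0.2]
211 [[-24, -2, 16], [-18, -2, 12], [-15, -17, 13], [-11, 10, 20], [7, 0, 10], [20, 17, 7], [41, -12, -21], [45, 12, -84], [47, -11, 7], [49, 2, -88], [51, 1, -78], [55, 4, -87], [57, -6, -86], [61, -14, -87], [65, -18, -43], [70, -22, -58], [74, -15, -49], [80, -18, -98], [90, -15, 21], [99, -14, -72]]
```

View pics/s4.png

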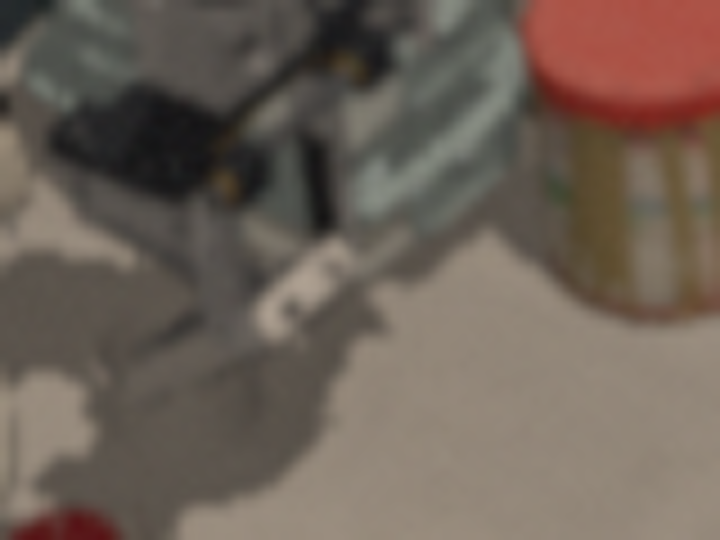

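The strip at (305,290) is the display's top-end region, but its tilt is unclear. I'll check with the top camera's depth and a wider scene view along the display's axis.

```bash
python3 - <<'E'
from h import *
s=arm.read_state(); e=s['eef_pos']; R_=rot(s['tool_rot']); tx,ty=R_.apply([1,0,0]),R_.apply([0,1,0])
for n in('scene','top'):
    d=get(n); P=cloud(d); Q=P-e; a=Q@tx;b=Q@ty;z=Q[:,:,2]; sat=d['pixels'].max(2)
    f=(abs(a)<.14)&(abs(b)<.04)&(P[:,:,2]>.02)&(P[:,:,2]<.2)
    o=np.c_[np.round(1000*np.c_[a[f],b[f],z[f]]),sat[f]].astype(int); o=o[np.argsort(o[:,0])]
    print(n,len(o)); print(o[::max(1,len(o)//45)].tolist())
E
```

```text
scene 431
[[-22, 25, 13, 131], [-18, 5, 12, 157], [-17, -15, 7, 122], [-16, -12, 9, 117], [-15, -24, 9, 134], [-14, -28, 11, 122], [-13, 37, 84, 88], [-12, -39, 62, 81], [-12, 36, 75, 88], [-11, 34, 86, 79], [-11, -30, 12, 107], [-10, -31, 61, 82], [-9, 27, 66, 29], [-8, 35, 35, 71], [-7, -31, 10, 101], [-6, 27, 74, 41], [-4, -37, 53, 86], [-3, 36, 71, 74], [-1, 26, 73, 45], [2, -40, 33, 86], [3, -10, 15, 80], [5, 37, 87, 85], [9, 37, 21, 48], [17, 13, 6, 91], [24, 13, -2, 64], [29, 15, 5, 82], [35, -27, -22, 99], [40, -20, -19, 77], [43, 11, -72, 84], [46, 25, -89, 80], [48, -27, -38, 99], [49, -9, -27, 60], [52, -19, -31, 79], [54, -23, -55, 87], [56, -30, -45, 97], [59, -9, -84, 94], [61, -11, 10, 89], [64, 11, -81, 89], [68, -22, -46, 89], [71, -26, -54, 96], [74, -8, 8, 111], [81, -19, -76, 93], [87, -4, 4, 114], [97, 23, -68, 91], [100, 6, -77, 82], [105, -13, -70, 101], [112, 2, -75, 81], [115, 7, -74, 85]]
top 205
[[-19, 16, 13, 94], [-19, -18, 8, 128], [-18, -7, 13, 148], [-18, 4, 14, 151], [-18, -10, 13, 127], [-17, -21, 14, 142], [-17, 23, 6, 140], [-16, 7, 13, 156], [-15, -9, 13, 142], [-15, -4, 14, 156], [-15, 14, 10, 77], [-15, -13, 14, 88], [-14, 7, 16, 163], [-14, -2, 18, 163], [-13, -29, 9, 111], [-13, 22, 11, 161], [-13, -24, 18, 153], [-12, 1, 20, 178], [-11, 13, 15, 162], [-11, 7, 17, 175], [-10, 30, 30, 45], [-10, 32, 9, 98], [-9, 36, 18, 75], [-9, 38, 5, 106], [-9, 7, 20, 186], [-9, 4, 20, 185], [-8, 22, 16, 182], [-8, 36, 4, 89], [-7, -9, 15, 178], [-6, 29, 26, 30], [-6, 19, 19, 160], [-6, 32, 67, 41], [-4, 3, 12, 152], [-1, 29, 11, 63], [72, -11, 12, 60], [82, -10, 17, 77], [89, 11, 29, 39], [90, 0, 26, 117], [92, 9, 27, 49], [92, 0, 28, 59], [93, 2, 34, 44], [94, -10, 23, 38], [96, 0, 32, 34], [97, -20, -71, 98], [97, -10, 24, 43], [101, -16, -74, 116], [103, -16, -70, 123], [110, -9, -74, 70], [112, -6, -70, 84], [114, -1, -86, 56], [117, 6, -85, 59], [139, -39, -83, 139]]
```

From the foot position (93 mm out, +30 mm) the display hangs at about 40° and pad friction holds it there. I'll jerk it upward and backward at low grip so the bottom swings down.

```bash

python3 -m jog '[-0.01,0,-0.005,0,255, -0.015,0,-0.005,0,255, -0.015,0,-0.005,0,255, -0.015,0,0,0,255, -0.01,0,0,0,255, 0,0,0,0,255, 0.02,0,-0.03,0,255, 0.01,0,-0.01,0,255, 0,0,0,0,255, 0,0,0,0,255]' 4 >/dev/null
cat > tilt.py <<'E'
from h import *
s=arm.read_state(); e=s['eef_pos']; R_=rot(s['tool_rot']); tx,ty=R_.apply([1,0,0]),R_.apply([0,1,0])
print(e.round(4),s['finger_gap'],s['grasp_force'])
for n in('scene','top'):
    d=get(n); P=cloud(d); Q=P-e; a=Q@tx;b=Q@ty;z=Q[:,:,2]; sat=d['pixels'].max(2)
    f=(a>-.03)&(a<.14)&(abs(b)<.023)&(P[:,:,2]>.015)&(z<.045)
    o=np.round(1000*np.c_[a[f],b[f],z[f]]).astype(int); o=o[np.argsort(o[:,0])]
    print(n,len(o)); print(o[::max(1,len(o)//28)].tolist())
E
python3 tilt.py
```

```text
[0.5088 0.2821 0.1647] 0.06022667502215282 3.9994993060827255
scene 414
[[-30, -23, -85], [-29, -6, -69], [-27, -17, -71], [-27, -13, -85], [-26, -11, -51], [-25, -5, -26], [-25, -9, -78], [-24, 4, -89], [-23, -19, -46], [-23, 20, -41], [-21, 19, -27], [-21, 1, -53], [-20, 14, 11], [-20, 2, 10], [-18, -13, -18], [-16, -12, 5], [-12, -15, 24], [-8, 13, 21], [14, -9, -30], [44, 13, -55], [59, 13, -61], [66, -2, -58], [82, 21, -136], [87, -12, -138], [91, -2, -116], [98, -15, -125], [103, 9, -136], [115, 0, -134], [125, -15, -137], [136, 18, -141]]
top 295
[[-27, 22, -94], [-26, 17, -83], [-26, 14, -98], [-25, 22, -76], [-24, -10, -60], [-24, 10, -76], [-23, 19, -59], [-23, 3, -67], [-22, 11, -2], [-22, -18, -9], [-22, 7, -13], [-21, 6, -5], [-21, 15, -7], [-21, -11, -37], [-21, -5, -36], [-20, -13, 6], [-20, 22, -33], [-19, 17, 9], [-19, -3, 13], [-18, 5, 15], [-17, -20, 17], [-15, 11, 16], [-13, -8, 12], [-12, -11, 19], [-9, 6, 14], [-7, 11, 15], [128, -5, -125], [135, 23, -139], [138, 12, -128], [139, 3, -129]]
```

The display now hangs nearly upright, leaning back slightly: its front face runs from (-20,+10) to (-27,-94) mm. I'll firm up the grip and get the tray pose more precisely.

```bash
python3 -m jog '[0,0,0,0,255, 0,0,0,0,255]' 14 >/dev/null
python3 - <<'E'
from h import *
d=dict(np.load('top0.npz')); p=d['pixels']; hsv=cv2.cvtColor(p,cv2.COLOR_RGB2HSV).astype(int)
sub=p.astype(int); m=((sub[:,:,0]-sub[:,:,2])<12).astype(np.uint8); r=np.zeros_like(m); r[178:236,208:306]=m[178:236,208:306]
r=cv2.morphologyEx(r,cv2.MORPH_CLOSE,np.ones((5,5))); c=max(cv2.findContours(r,0,1)[0],key=cv2.contourArea)
w=plane(d,c.reshape(-1,2),.008)[:,:2]; q=cv2.minAreaRect((w*1000).astype(np.float32)); print(q,cv2.boxPoints(q).round(0).tolist())
# edge fits
for k in (0,):
    a=np.radians(5)
s=arm.read_state(); print(s['joints'].round(2))
to(.60,-.02,.2,4.8)
E
python3 tilt.py | tail -1
```

```text
((468.9568786621094, -17.430709838867188), (115.82793426513672, 236.81361389160156), 6.7706756591796875) [[397.0, 93.0], [425.0, -142.0], [540.0, -128.0], [513.0, 107.0]]
[ 0.41  0.17  1.36 -0.    1.61  0.31]
turn 90.66 dx 0.0658 dy 0.3081 dz -0.0358 | pos [0.5087 0.2815 0.1642] phi 95.46 t 15.6 gap 0.0599 F 14.0 [ 0.5  0.  -2.3]
[[-27, 9, -89], [-25, 9, -71], [-25, -3, -68], [-25, -22, -76], [-24, -11, -68], [-23, -4, -61], [-23, -12, -49], [-22, 11, -46], [-22, -5, -55], [-21, -18, -8], [-21, 10, -13], [-21, 6, -35], [-21, 0, -35], [-20, -11, -35], [-20, -4, -26], [-20, 0, -3], [-19, -15, -29], [-19, 16, 0], [-18, -22, 14], [-17, 5, 18], [-16, -14, 17], [-14, 17, 13], [-12, 8, 17], [-10, 8, 19], [-7, 6, 19], [121, -8, -128], [133, -19, -125], [138, -16, -122], [139, 15, -128]]
```

```bash
python3 -m jog '[0,0,-0.01,3,255, 0,0,-0.01,6,255, 0,0,0,7,255, 0,0,0,8,255, 0,0,0,8,255, 0,0,0,8,255, 0,0,0,8,255, 0,0,0,8,255, 0,0,0,8,255, 0,0,0,8,255]' 14 >/dev/null
python3 -m jog '[0,0,0,8,255, 0,0,0,6,255, 0,0,0,2.7,255, 0,0,0,0,255, 0,0,0,0,255]' | head -2
python3 -c "
from h import *
to(.568,-.0057,.16,6.77)"
```

```text
clock: 17.2
eef_pos: [0.509, 0.2818, 0.185]
turn 0.07 dx 0.0247 dy 0.2925 dz 0.0250 | pos [0.509  0.2818 0.185 ] phi 6.84 t 17.2 gap 0.0595 F 14.0 [-0.3 -0.  -1.5]
```

```bash
python3 -m jog '[0.002,0.01,0,0,255, 0.0025,0.025,0,0,255, 0.0025,0.035,0,0,255, 0.003,0.04,0,0,255, 0.003,0.04,0,0,255, 0.003,0.04,0,0,255, 0.003,0.04,0.005,0,255, 0.003,0.035,0.01,0,255, 0.0025,0.02,0.01,0,255, 0,0.0075,0,0,255]' 14 >/dev/null
python3 -m jog '[0,0,0,0,255, 0,0,0,0,255]' | head -2
python3 tilt.py
python3 -c "
from h import *
to(.568,-.0057,.11,6.77)
d=get('scene'); save(d,'s5.png',(230,140,350,230),6)"
```

```text
clock: 18.4
eef_pos: [0.568, -0.0049, 0.1609]
[ 0.568  -0.0049  0.1609] 0.05981766259771513 13.999529778957367
scene 340
[[-28, 18, -80], [-25, 21, -65], [-24, 12, -65], [-23, -9, -82], [-23, -21, -78], [-22, 7, -75], [-22, -18, -57], [-21, -19, -99], [-21, -1, -39], [-20, -6, -78], [-20, -2, -16], [-19, -19, -64], [-19, 14, -48], [-18, 9, -27], [-18, -19, -21], [-18, 5, -54], [-17, 0, -82], [-17, -12, -18], [-16, -4, -15], [-16, 16, 3], [-15, -20, 20], [-15, -12, -15], [-14, 3, -14], [-13, 6, -43], [-12, 6, 15], [-8, -8, 19], [-5, -14, 24], [3, -2, 18], [66, 9, -64]]
top 251
[[-26, 12, -86], [-25, -9, -93], [-25, -3, -98], [-24, 17, -82], [-24, -20, -92], [-23, -14, -71], [-23, -5, -73], [-22, 15, -51], [-22, 9, -72], [-22, -22, -55], [-21, 6, -47], [-21, 20, -43], [-20, 4, -23], [-20, 9, -29], [-20, 4, -36], [-19, -10, -10], [-19, -10, -22], [-18, 20, -14], [-18, 7, -7], [-18, -21, -19], [-17, -18, 1], [-17, 2, 13], [-16, -20, 9], [-15, -1, 17], [-15, -17, 14], [-14, -6, 18], [-12, 21, 20], [-11, -14, 21], [-10, 21, 21], [-8, 8, 18], [-7, 13, 15], [-5, -5, 15]]
turn 0.12 dx -0.0003 dy 0.0013 dz 0.0511 | pos [ 0.5681 -0.0044  0.1611] phi 6.89 t 18.5 gap 0.0602 F 14.0 [-0.1  0.8 -2. ]
```

View pics/s5.png

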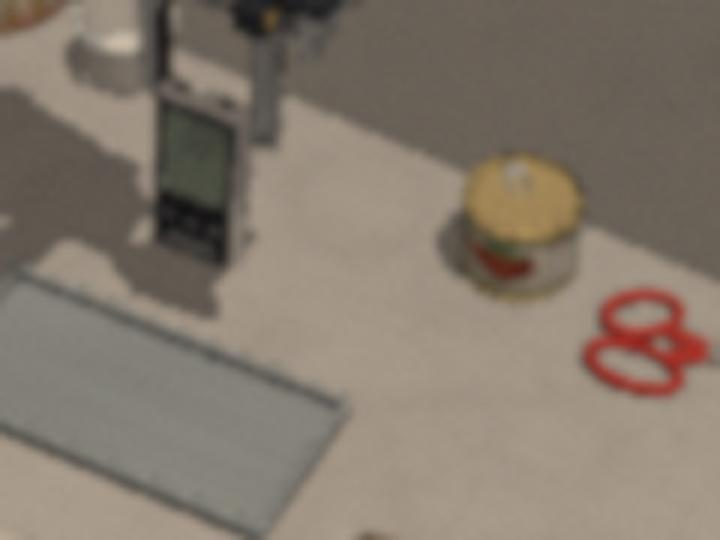

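It hangs upright with the screen toward the camera (200,170), behind the middle of the tray. I'll lower it to the worktop.

```bash
python3 -m jog '[0,0,0.015,0,255, 0,0,0.02,0,255, 0,0,0.01,0,255, 0,0,0.005,0,255, 0,0,0,0,255, 0,0,0,0,255]' 10 | grep -E 'eef|wrist'
for i in 1 ; do python3 -m jog '[0,0,0.002,0,255, 0,0,0,0,255]' | grep -E 'eef|wrist'; python3 -m jog '[0,0,0.002,0,255, 0,0,0,0,255]' | grep -E 'eef|wrist';python3 -m jog '[0,0,0.002,0,255, 0,0,0,0,255]' | grep -E 'eef|wrist'; done; python3 tilt.py
```

```text
eef_pos: [0.5683, -0.0055, 0.1107]
wrist_force: [0.2, 0.2, -2.3]
eef_pos: [0.5682, -0.0056, 0.1087]
wrist_force: [-0.1, -0.0, -2.3]
eef_pos: [0.5678, -0.0056, 0.1061]
wrist_force: [-0.2, -0.4, -2.0]
eef_pos: [0.5677, -0.0056, 0.1038]
wrist_force: [0.3, 0.2, -1.6]
[ 0.5677 -0.0056  0.1038] 0.05977207248158753 9.999493807554245
scene 302
[[-29, 19, -78], [-25, -13, -66], [-25, 12, -48], [-24, -18, -86], [-23, -6, -81], [-22, 6, -65], [-21, 6, -71], [-21, -11, -47], [-21, 18, -75], [-20, -7, -46], [-20, 22, -58], [-20, 22, -42], [-19, 0, -81], [-18, 17, -41], [-18, -8, -27], [-17, 16, -6], [-17, 0, -20], [-16, -13, -22], [-16, 16, 12], [-16, -9, -46], [-15, -1, 3], [-15, 15, 26], [-14, 6, 1], [-13, 22, -23], [-12, 5, 4], [-11, -12, 20], [-9, -1, 3], [-6, 14, 18], [-1, -13, 16], [3, 17, 17], [67, 13, -61]]
top 209
[[-26, 8, -87], [-25, 20, -85], [-24, 2, -79], [-23, 5, -66], [-23, -10, -61], [-23, -16, -75], [-22, 20, -50], [-22, -21, -58], [-21, -18, -32], [-21, 0, -44], [-21, -3, -27], [-20, -9, -32], [-20, 17, -42], [-20, -9, -14], [-19, -17, -28], [-19, -20, -15], [-18, 3, -5], [-18, 0, -14], [-18, -22, -2], [-17, 6, 6], [-17, 12, 1], [-16, 17, 9], [-15, 6, 11], [-14, 20, 13], [-13, -19, 14], [-13, 21, 18], [-12, -7, 15], [-10, 7, 15], [-9, 13, 20], [-8, 4, 19]]
```

```bash
for i in 1 ; do python3 -m jog '[0,0,0.0015,0,255, 0,0,0,0,255, 0,0,0,0,255]' 6| grep -E 'eef|wrist'; python3 -m jog '[0,0,0.0015,0,255, 0,0,0,0,255]' | grep -E 'eef|wrist';python3 -m jog '[0,0,0.0015,0,255, 0,0,0,0,255]' | grep -E 'eef|wrist'; done
```

```text
eef_pos: [0.5682, -0.0056, 0.1033]
wrist_force: [0.5, -0.0, -0.2]
eef_pos: [0.5692, -0.0056, 0.103]
wrist_force: [0.3, 0.1, 3.7]
eef_pos: [0.5699, -0.0056, 0.1024]
wrist_force: [1.0, 0.1, 7.3]
```

```bash
python3 -m jog '[0.004,0,-0.0005,0,255, 0.004,0,0.0003,0,255, 0.004,0,0.0004,0,255, 0.004,0,0.0006,0,255, 0.0039,0,0.0008,0,255, 0.0038,0,0.0009,0,255, 0.0038,0,0.001,0,255, 0.0037,0,0.0012,0,255, 0,0,0,0,255, 0,0,0,0,255]' 5 | grep -E 'eef|wrist'
python3 tilt.py; python3 -c "
from h import *
d=get('scene'); save(d,'s6.png',(230,140,350,230),6)"
```

```text
eef_pos: [0.5988, -0.002, 0.0944]
wrist_force: [1.9, -0.5, 1.3]
[ 0.5988 -0.002   0.0944] 0.06025009010650089 5.000850185751915
scene 191
[[-30, 2, -21], [-29, 10, -7], [-28, -20, -17], [-27, 21, -3], [-26, 20, -10], [-25, -9, -5], [-25, 16, -18], [-24, 11, -6], [-23, 10, 8], [-22, -15, -20], [-22, 14, 9], [-21, 1, -8], [-21, -7, -17], [-19, -8, 1], [-19, -4, 13], [-18, 12, 14], [-18, 20, 9], [-17, 3, 4], [-16, -2, 17], [-16, -22, 12], [-15, -15, 19], [-14, 22, 6], [-13, -20, 16], [-12, -21, 19], [-11, 12, 9], [-9, 2, 22], [-8, 2, 12], [-6, 1, 24], [-3, -13, 26], [1, 18, 21], [25, 14, -64], [42, 14, -79]]
top 190
[[-30, 20, -23], [-29, -21, -21], [-28, 5, -11], [-28, 17, -17], [-27, -3, -13], [-26, 3, -8], [-25, -6, -7], [-25, 8, -12], [-24, -17, -4], [-23, 20, -3], [-23, 3, -5], [-22, -8, -6], [-21, -14, 4], [-21, -17, 6], [-20, 3, 4], [-19, 1, 4], [-18, 6, 11], [-18, -14, 4], [-17, 15, 12], [-16, 18, 18], [-16, 12, 10], [-15, 21, 15], [-14, 1, 17], [-13, 10, 21], [-13, -16, 23], [-12, -10, 17], [-11, -1, 19], [-10, 7, 24], [-8, 22, 21], [-7, 5, 23], [-7, 19, 20], [25, -11, -62]]
```

View pics/s6.png

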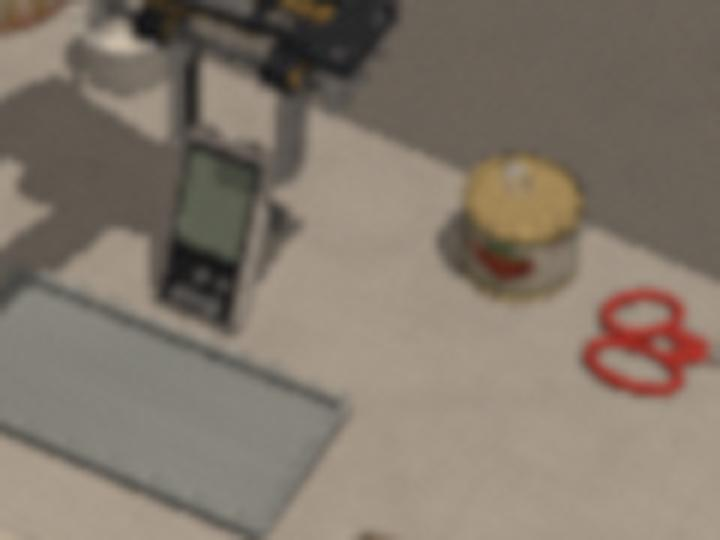

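The display leans back about 0.37 rad with the leg behind it (280,220), so the foot is nearly down. I'll release and rise.

```bash
python3 -m jog '[0.002,0,0.001,0,255, 0,0,0,0,215, 0,0,0,0,60, 0,0,0,0,0, 0,0,0,0,0, 0,0,0,0,0, 0,0,-0.02,0,0, 0,0,-0.04,0,0, 0,0,-0.05,0,0, 0,0,-0.03,0,0]' | grep -E 'eef|wrist|gap'
python3 -m jog '[-0.04,0.045,0,0,0, -0.02,0.045,0,0,0, 0,0.045,0,0,0, 0,0.045,0,0,0, 0,0.045,0,0,0, 0,0,0,0,0]' |grep eef
python3 - <<'E'
from h import *
d=get('top'); P=cloud(d); Z=P[:,:,2]; np.savez('top1.npz',**{k:np.array(v) for k,v in d.items()})
f=(P[:,:,0]>.52)&(P[:,:,0]<.68)&(abs(P[:,:,1])<.07)&(Z>.015)&(Z<.14)
u=np.array([np.cos(np.radians(6.77)),np.sin(np.radians(6.77)),0]); w=np.array([-u[1],u[0],0]); C=np.array([.469,-.0174,0])
Q=P[f]-C; a=Q@u;b=Q@w
o=np.round(1000*np.c_[a,b,Q[:,2]]).astype(int); o=o[np.argsort(o[:,0])]; print(len(o),o[::max(1,len(o)//40)].tolist())
F=a<np.percentile(a,60); A=np.c_[a[F],b[F],np.ones(F.sum())]; s=np.linalg.lstsq(A,Q[F,2],rcond=None)[0]; print('lean',np.pi/2-np.arctan(s[0]),'yaw err',np.arctan2(-s[1],s[0]))
print('b',np.percentile(b,[1,99]))
for nm,(x0,y0,x1,y1),t in(('red',(310,200,358,232),.012),('yel',(355,162,402,186),.012)):
    m=np.zeros(Z.shape,bool); m[y0:y1,x0:x1]=Z[y0:y1,x0:x1]>t
    r=cv2.minAreaRect((P[m][:,:2]*1000).astype(np.float32)); print(nm,np.round(r[0],1),np.round(r[1],1),r[2])
save(d,'t3.png',(190,120,430,270),3.3)
E
```

```text
eef_pos: [0.6016, -0.0017, 0.2383]
wrist_force: [0.5, -0.2, 0.4]
finger_gap: 0.0945
eef_pos: [0.573, -0.2291, 0.2325]
605 [[54, 15, 16], [57, -42, 19], [78, 7, 16], [81, 13, 19], [83, -30, 18], [84, -6, 29], [85, 21, 35], [87, -21, 34], [89, -28, 36], [90, -7, 43], [92, 23, 48], [94, 26, 41], [95, 13, 58], [96, 22, 57], [98, -14, 56], [100, 22, 65], [101, 13, 70], [103, -26, 69], [104, 12, 71], [106, -26, 83], [107, -17, 83], [108, 9, 79], [110, -6, 87], [112, 26, 85], [113, 11, 96], [114, 28, 86], [116, 19, 100], [117, 10, 106], [118, -21, 109], [120, -21, 117], [121, 10, 112], [123, 27, 111], [124, -30, 119], [127, 9, 113], [129, 26, 111], [131, -25, 114], [133, 17, 115], [135, 5, 112], [138, -26, 113], [166, 10, 16], [177, -1, 19]]
lean 0.56212134850764 yaw err 0.023503327066891015
b [-0.04179172  0.02820727]
red [ 383.5 -146.8] [53.3 87.6] 1.4182089567184448
yel [ 455.3 -222.2] [16.9 58.7] 62.185203552246094
```

View pics/t3.png

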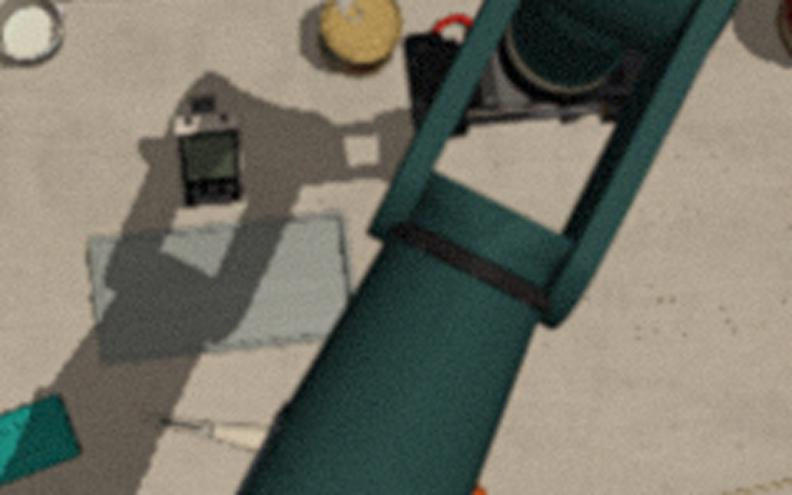

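The display stands on base and leg: front edge 20 mm behind the tray, lean about 0.4 rad, foot at 177 mm, and square to the tray. The crop shows it at (210,165). Next is the red jar, gripped near its cap.

```bash
python3 -m jog '[0,0,0,-8.5,0, 0,0,0,-8.5,0, 0,0,0,-8.5,0, 0,0,0,-8.5,0, 0,0,0,-8.5,0, 0,0,0,-8.5,0, 0,0,0,-8.5,0, 0,0,0,-8.5,0, 0,0,0,-8.5,0, 0,0,0,-8.5,0]' |grep eef
python3 -m jog '[0,0,0,-8.5,0, 0,0,0,-4.8,0, 0,0,0,0,0]' |grep eef
python3 - <<'E'
from h import *
d=get('top'); P=cloud(d); Z=P[:,:,2]
for nm,(x0,y0,x1,y1) in(('red',(310,200,358,232)),('yel',(355,162,402,186))):
    m=np.zeros(Z.shape,bool); m[y0:y1,x0:x1]=(Z[y0:y1,x0:x1]>.012)&(Z[y0:y1,x0:x1]<.06)
    r=cv2.minAreaRect((P[m][:,:2]*1000).astype(np.float32)); print(nm,m.sum(),np.round(r[0],1),np.round(r[1],1),r[2])
to(.4511,-.2816,.1,105.15)
E
```

```text
eef_pos: [0.5738, -0.222, 0.2342]
eef_pos: [0.5738, -0.2222, 0.2342]
red 3 [ 434.4 -294.8] [3.  2.9] 51.200172424316406
yel 0 [0. 0.] [0. 0.] 0.0
turn -0.08 dx -0.0251 dy -0.1339 dz 0.1342 | pos [ 0.5738 -0.2224  0.2342] phi 105.07 t 24.7 gap 0.0940 F 0.0 [ 0.1 -0.7 -0.1]
```

```bash
python3 -m jog '[-0.005,-0.03,0,0,0, -0.005,-0.03,0.02,0,0, -0.005,-0.03,0.03,0,0, -0.005,-0.03,0.04,0,0, -0.005,-0.014,0.044,0,0, 0,0,0,0,0, 0,0,0,0,0]' |grep eef
python3 - <<'E'
from h import *
to(.4511,-.2816,.004,105.15)
d=get('scene'); P=cloud(d)
p=d['pixels']; h=cv2.cvtColor(p,cv2.COLOR_RGB2HSV).astype(int)
m=((h[:,:,0]<8)|(h[:,:,0]>172))&(h[:,:,1]>130)&(abs(P[:,:,0]-.45)<.07)&(abs(P[:,:,1]+.28)<.08); print(m.sum(),np.nanmean(P[m],0))
save(d,'s7.png',(260,170,400,275),5)
E
```

```text
eef_pos: [0.4512, -0.2821, 0.1005]
turn -0.12 dx 0.0005 dy 0.0001 dz 0.0965 | pos [ 0.4512 -0.2821  0.1005] phi 105.03 t 25.4 gap 0.0940 F 0.0 [ 1.  -0.1  1.1]
63 [ 0.444296   -0.29145648  0.0491412 ]
```

View pics/s7.png

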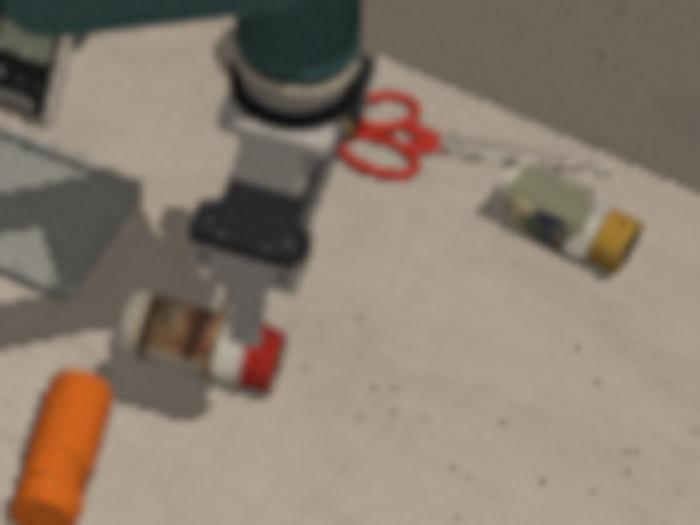

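The gripper is over the cap end of the red jar (260,350), and the yellow jar at (570,220) is clear. I'll go down, grip gently and lift.

```bash
python3 -m jog '[0,0,0.03,0,0, 0,0,0.03,0,0, 0,0,0.02,0,0, 0,0,0.015,0,0, 0,0,0,0,100, 0,0,0,0,255, 0,0,0,0,255, 0,0,0,0,255, 0,0,0,0,255, 0,0,0,0,255]' 5 |grep -E 'eef|gap|grasp|wrist'
python3 -m jog '[0,0,0,0,255, 0,0,0,0,255, 0,0,-0.01,0,255, 0,0,-0.02,0,255, 0,0,-0.03,0,255, 0,0,-0.03,0,255, 0,0,-0.03,0,255, 0,0,-0.01,0,255, 0,0,0,0,255, 0,0,0,0,255]' 5 |grep -E 'eef|gap|grasp|wrist'
python3 tilt.py
```

```text
eef_pos: [0.4512, -0.283, 0.0057]
wrist_force: [0.5, 0.1, 0.6]
finger_gap: 0.0492
grasp_force: 0.0
eef_pos: [0.4503, -0.2822, 0.1337]
wrist_force: [-0.4, 0.6, -1.0]
finger_gap: 0.0443
grasp_force: 5.0
[ 0.4503 -0.2822  0.1337] 0.044340736013764204 4.999948292970657
scene 239
[[-27, -2, 16], [-22, 15, 19], [-15, -15, 10], [-2, -21, -3], [5, -13, -30], [11, -15, 14], [14, -14, 12], [15, -10, -48], [17, -14, -45], [19, -12, 18], [21, -19, -16], [23, -19, -31], [24, -12, 0], [26, -22, -30], [28, -17, -21], [29, -20, -48], [31, -19, -25], [33, -18, -48], [34, -11, -5], [36, -20, -47], [37, -12, -10], [39, -18, -56], [41, -16, -37], [43, -10, -25], [45, -15, -35], [47, 2, -26], [49, -13, -34], [53, 0, -30], [55, -14, -41], [60, -6, -53]]
top 155
[[-6, -11, 24], [-4, -16, 23], [7, -16, 25], [10, -8, 33], [12, -8, 33], [12, -21, 1], [14, -12, 22], [15, -11, 17], [17, -15, 7], [20, -19, 0], [22, -22, -18], [31, 20, -13], [36, 15, -13], [40, 23, -38], [42, 12, -16], [44, 19, -27], [46, 22, -43], [48, 8, -20], [50, 21, -51], [51, 13, -30], [52, 10, -28], [54, 19, -51], [55, 15, -38], [57, 11, -46], [58, 4, -36], [59, 1, -35], [60, 2, -42], [62, -6, -45], [63, -8, -47], [64, -7, -53], [66, 10, -49]]
```

It is already tilted to about 50°, so I'll use the same jerk.

```bash
python3 -m jog '[-0.005,0,0,0,255, -0.01,0,0,0,255, -0.005,0,0,0,255, 0,0,0,0,255, 0.02,0,-0.03,0,255, 0.01,0,-0.01,0,255, 0,0,0,0,255, 0,0,0,0,255]' 3.5 |grep -E 'eef|gap|grasp'
python3 tilt.py
```

```text
eef_pos: [0.4484, -0.2732, 0.1751]
finger_gap: 0.0447
grasp_force: 3.5
[ 0.4484 -0.2732  0.1751] 0.04466481572653909 3.4999583289027214
scene 260
[[-27, 5, 20], [-24, 2, 27], [-22, -2, -8], [-19, -11, 16], [-17, -13, 13], [-15, -13, -4], [-13, -9, -37], [-11, -15, -32], [-9, -14, -45], [-8, -20, -18], [-5, -16, -33], [-3, -17, -44], [-1, -18, -9], [1, -19, -27], [3, -19, -48], [5, -21, -3], [8, -18, -27], [9, -18, -8], [11, -21, -60], [13, -10, 15], [15, -10, 0], [16, -19, -49], [18, -21, -68], [20, -10, -26], [21, -9, -13], [23, -16, -56], [25, -17, -71], [28, -11, -53], [35, 2, -66]]
top 72
[[-6, -9, 23], [-5, -3, 21], [-4, -6, 23], [-4, -12, 25], [-3, 2, 24], [7, -3, 26], [7, -22, -24], [8, -6, 27], [8, -16, 25], [9, -22, -23], [10, -16, 23], [10, -13, 26], [10, -20, -7], [11, -8, 26], [11, -22, -67], [12, -20, -8], [12, -21, -23], [12, -22, -39], [13, -16, 13], [14, -9, 26], [14, -12, 21], [14, -19, -11], [15, -22, -61], [15, -17, -3], [16, -16, -11], [16, -8, 21], [16, -18, -13], [17, -12, 9], [17, -21, -38], [19, -20, -43], [19, -19, -29], [21, 22, -55], [28, 18, -58], [31, 17, -61], [33, 15, -68], [36, 11, -70]]
```

```bash
python3 -m jog '[-0.005,0,0.01,0,255, -0.01,0,0.01,0,255, -0.005,0,0.01,0,255, 0,0,0,0,255, 0.02,0,-0.025,0,255, 0.01,0,-0.01,0,255, 0,0,0,0,255, 0,0,0,0,255]' 3.5 |grep -E 'eef|gap|grasp'
cat > ax.py <<'E'
from h import *
# jar side angle: fit |horizontal| edge along tool x of near-side points
s=arm.read_state(); e=s['eef_pos']; R_=rot(s['tool_rot']); tx,ty=R_.apply([1,0,0]),R_.apply([0,1,0])
for n in('scene','top'):
    d=get(n); P=cloud(d); Q=P-e; a=Q@tx;b=Q@ty;z=Q[:,:,2]
    f=(abs(a)<.06)&(abs(b)<.03)&(P[:,:,2]>.015)&(z<-.012)&(z>-.1)
    for lo in range(-100,-12,15):
        g=f&(z*1000>lo)&(z*1000<=lo+15)
        if g.sum()>4: print(n,lo+7,g.sum(),'a',np.percentile(a[g]*1000,[3,97]).round(),'b',np.percentile(b[g]*1000,[3,97]).round())
E
python3 ax.py
```

```text
eef_pos: [0.446, -0.2636, 0.1804]
finger_gap: 0.0443
grasp_force: 3.5
scene -78 19 a [-16.  18.] b [-21.  -5.]
scene -63 34 a [-18.  21.] b [-22.  -0.]
scene -48 43 a [-19.  24.] b [-22.  -3.]
scene -33 41 a [-21.  21.] b [-23.   0.]
scene -18 46 a [-22.  17.] b [-23.  -5.]
top -63 5 a [ 8. 17.] b [-22. -19.]
top -33 7 a [ 4. 16.] b [-22. -17.]
top -18 8 a [ 8. 18.] b [-21. -13.]
```

The red jar hangs vertical. I'll carry it to the left half of the tray.

```bash
python3 -c "
from h import *
to(.4552,.0314,.1,105.0)"
python3 -m jog '[0.01,0.0,0,0,255, 0.02,-0.002,0,0,255, 0.03,-0.005,0,0,255, 0.035,-0.005,0,0,255, 0.035,-0.005,0,0,255, 0.035,-0.005,0,0,255, 0.035,-0.005,0,0,255, 0.035,-0.005,0,0,255, 0.03,-0.005,0,0,255, 0.015,-0.002,0,0,255]' 8 |grep -E 'eef|gap|grasp'
python3 -m jog '[0,0,0,0,255, 0,0,0,0,255]' >/dev/null
python3 -c "
from h import *
to(.4552,.0314,.085,105.0)"; python3 ax.py
```

```text
turn 0.08 dx 0.2824 dy 0.0857 dz 0.0793 | pos [ 0.4455 -0.2636  0.1793] phi 105.08 t 29.35 gap 0.0445 F 3.5 [ 1.1 -0.6 -1. ]
eef_pos: [0.3336, -0.0012, 0.1797]
finger_gap: 0.0442
grasp_force: 8.0
turn 0.13 dx 0.0025 dy 0.1250 dz 0.0949 | pos [ 0.3351 -0.0033  0.1799] phi 105.13 t 30.55 gap 0.0445 F 8.0 [ 0.   0.  -0.8]
scene -78 18 a [-16.  16.] b [-19.   6.]
scene -63 38 a [-18.  19.] b [-22.   1.]
scene -48 35 a [-19.  14.] b [-23.  14.]
scene -33 40 a [-21.  14.] b [-21.   1.]
scene -18 32 a [-23.  13.] b [-21.   6.]
```

I typed the dy sign wrong, but the arm is still in free space. Correcting now.

```bash

python3 -m jog '[0,0.015,0,0,255, 0,0.03,0,0,255, 0,0.035,0,0,255, 0.001,0.03,0.01,0,255, 0.0015,0.015,0.03,0,255, 0,0,0.03,0,255, 0,0,0.015,0,255, 0,0,0.005,0,255, 0,0,0,0,255, 0,0,0,0,255]' 8 |grep -E 'eef|wrist'
for i in 1; do python3 -m jog '[0,0,0.0025,0,255, 0,0,0,0,255]' 5|grep -E 'eef|wrist'; python3 -m jog '[0,0,0.0025,0,255, 0,0,0,0,255]' |grep -E 'eef|wrist'; python3 -m jog '[0,0,0.0025,0,255, 0,0,0,0,255]' |grep -E 'eef|wrist';done; python3 ax.py
```

```text
eef_pos: [0.4561, 0.0312, 0.0912]
wrist_force: [-0.5, 0.0, -0.5]
eef_pos: [0.4557, 0.0316, 0.0884]
wrist_force: [0.8, 0.2, -1.8]
eef_pos: [0.4558, 0.0318, 0.0859]
wrist_force: [0.6, 0.4, 0.8]
eef_pos: [0.4564, 0.0318, 0.0842]
wrist_force: [-0.1, 0.6, 5.5]
scene -63 33 a [-18.  60.] b [-24.  25.]
scene -48 36 a [-19.  17.] b [-22.   2.]
scene -33 32 a [-20.  15.] b [-23.  11.]
scene -18 34 a [-23.  17.] b [-23.  -3.]
```

```bash

python3 -m jog '[0.002,0,0.001,0,255, 0,0,0,0,255, 0,0,-0.001,0,130, 0,0,0,0,80, 0,0,0,0,0, 0,0,0,0,0, 0,0,0,0,0, 0,0,-0.02,0,0, 0,0,-0.04,0,0, 0,0,-0.05,0,0]' 3 |grep -E 'eef|wrist'
python3 -m jog '[0,0,-0.03,0,0, -0.03,0,0,0,0, -0.04,0.03,0,0,0, -0.04,0.03,0,0,0, -0.04,0.02,0,0,0, 0,0,0,0,0]' |grep -E 'eef|wrist'
python3 - <<'E'
from h import *
d=get('scene'); save(d,'s8.png',(210,120,410,270),4)
P=cloud(d); h=cv2.cvtColor(d['pixels'],cv2.COLOR_RGB2HSV).astype(int)
def cap(m):
    n,l,st,c=cv2.connectedComponentsWithStats(m.astype(np.uint8)); 
    for i in range(1,n):
        if st[i][4]>25: print(st[i].tolist(),np.nanmedian(P[l==i],0).round(4))
cap(((h[:,:,0]<8)|(h[:,:,0]>172))&(h[:,:,1]>140)&(h[:,:,2]>70)); print()
cap((h[:,:,0]>17)&(h[:,:,0]<26)&(h[:,:,1]>130)&(h[:,:,2]>70))
E
```

```text
eef_pos: [0.453, 0.0337, 0.1915]
wrist_force: [1.0, -0.5, -0.3]
eef_pos: [0.573, -0.0943, 0.2196]
wrist_force: [-0.4, 0.6, -0.3]
[221, 114, 20, 11, 85] [0.698  0.2464 0.1268]
[156, 167, 12, 10, 97] [0.3876 0.3464 0.0384]
[231, 182, 11, 8, 60] [0.4432 0.0262 0.1063]
[328, 189, 20, 17, 116] [ 0.6891 -0.2491  0.01  ]
[428, 199, 30, 27, 628] [ 0.7165 -0.6036  0.1399]
[422, 224, 28, 16, 211] [ 0.6862 -0.6096  0.061 ]
[48, 366, 34, 18, 323] [-0.3165  0.2238 -0.327 ]

[378, 213, 10, 11, 64] [ 0.6695 -0.4333  0.0372]
```

View pics/s8.png

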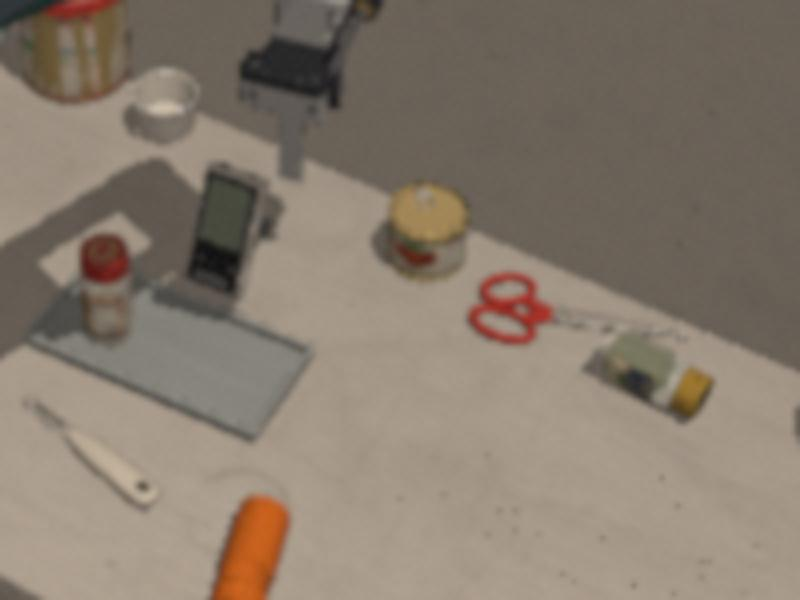

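The red jar stands in the tray (105,290) and the display is fine. The yellow jar has been knocked aside to about (0.65,-0.40), so I'll re-measure it.

```bash
python3 - <<'E'
from h import *
for n in('top','scene'):
    d=get(n); P=cloud(d); X,Y,Z=P[:,:,0],P[:,:,1],P[:,:,2]
    m=(X>.56)&(X<.74)&(Y<-.33)&(Y>-.50)&(Z>.014)&(Z<.06)
    nn,l,st,c=cv2.connectedComponentsWithStats(m.astype(np.uint8)); i=1+np.argmax(st[1:,4])
    r=cv2.minAreaRect((P[l==i][:,:2]*1000).astype(np.float32)); print(n,st[i],np.round(r[0],1),np.round(r[1],1),r[2],cv2.boxPoints(r).round().tolist(),np.percentile(Z[l==i],[50,97]))
    h=cv2.cvtColor(d['pixels'],cv2.COLOR_RGB2HSV).astype(int)
    k=(l==i)&(h[:,:,0]>15)&(h[:,:,0]<27)&(h[:,:,1]>130); print(k.sum(),np.median(P[k],0))
    if n=='top': save(d,'t4.png',(330,110,430,185),7)
E
```

```text
top [363 131  33  16 460] [ 682.9 -392.3] [99.4 44.5] 89.64057159423828 [[660.0, -442.0], [705.0, -442.0], [705.0, -343.0], [661.0, -342.0]] [0.03852818 0.04443723]
76 [ 0.67621596 -0.42909451  0.03796393]
scene [359 201  30  23 363] [ 690.  -395.8] [98.5 70.4] 83.29006958007812 [[649.0, -441.0], [719.0, -449.0], [731.0, -351.0], [661.0, -343.0]] [0.03850858 0.04755623]
64 [ 0.67011374 -0.43354482  0.03625275]
```

View pics/t4.png

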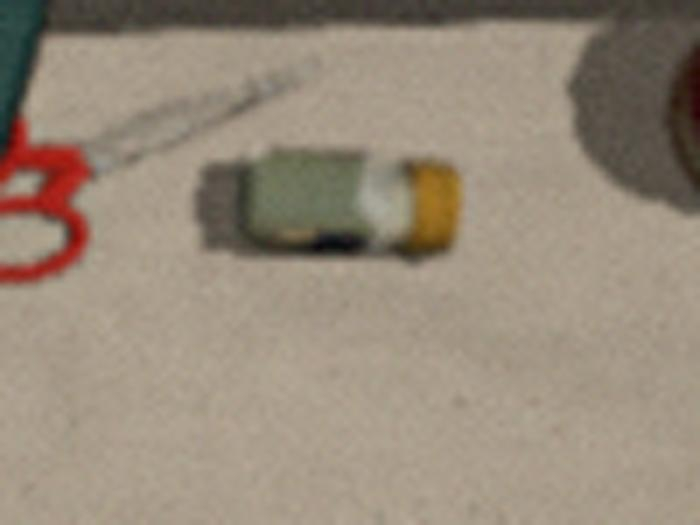

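The yellow jar's centre is at about (0.681,-0.392), axis along -y, cap at crop (435,205). Its cap end is out of reach (0.80 m). I'll grip the base end with the fingers half open to stay clear of the scissors, drag it nearer, then regrip.

```bash
python3 -m jog '[0,0,0,8,0, 0,0,0,7.2,92, 0,0,0,0,92, 0,0,0,0,92]' |grep -E 'eef|gap'
python3 -c "
from h import *
to(.681,-.357,.12,90)"
```

```text
eef_pos: [0.5705, -0.0893, 0.2235]
finger_gap: 0.0736
turn 0.11 dx -0.2677 dy 0.1105 dz 0.1035 | pos [ 0.5705 -0.0893  0.2235] phi 90.11 t 34.5 gap 0.0736 F 0.0 [-0.2  0.2  0.5]
```

```bash
python3 -m jog '[-0.02,0,0,0,92, -0.035,0,0,0,92, -0.04,0.01,0,0,92, -0.04,0.015,0,0,92, -0.04,0.02,0.01,0,92, -0.04,0.02,0.03,0,92, -0.035,0.02,0.03,0,92, -0.018,0.02,0.03,0,92, 0,0.0055,0,0,92, 0,0,0,0,92]' |grep -E 'eef|gap'
python3 -c "
from h import *
to(.681,-.357,.006,90)
d=get('top'); save(d,'t5.png',(330,110,430,185),7)"
```

```text
eef_pos: [0.6794, -0.3545, 0.1235]
finger_gap: 0.06
turn -0.01 dx -0.0025 dy 0.0016 dz 0.1175 | pos [ 0.6794 -0.3545  0.1235] phi 89.99 t 35.5 gap 0.0600 F 0.0 [ 0.4  0.7 -0.4]
```

View pics/t5.png

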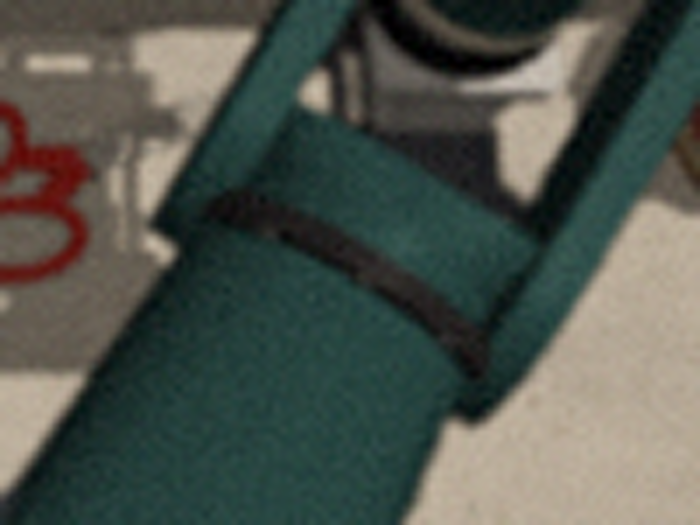

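That view is blocked by the arm and shows nothing useful. I make it 15 pictures viewed, one over the limit of 14, so I'll use numbers only from here. Descending by force.

```bash
python3 -m jog '[-0.002,0.0015,0.03,0,92, 0,0,0.03,0,92, 0,0,0.02,0,92, 0,0,0.01,0,92, 0,0,0,0,92]' |grep -E 'eef|wrist'
python3 -m jog '[0,0,0.01,0,92, 0,0,0.01,0,92, 0,0,0.005,0,92, 0,0,0,0,92, 0,0,0,0,255, 0,0,0,0,255, 0,0,0,0,255, 0,0,0,0,255]' 10 |grep -E 'eef|wrist|gap|grasp'
python3 -m jog '[0,0,0,0,255, 0,0,0,0,255]' |grep -E 'eef|wrist|gap|grasp'
```

```text
eef_pos: [0.6809, -0.3564, 0.0362]
wrist_force: [0.1, -0.7, -0.5]
eef_pos: [0.6814, -0.3577, 0.0106]
wrist_force: [1.4, -0.6, 0.4]
finger_gap: 0.041
grasp_force: 10.0
eef_pos: [0.6814, -0.3577, 0.0106]
wrist_force: [0.7, 0.1, 2.5]
finger_gap: 0.041
grasp_force: 10.0
```

It is gripped. I'll drag it 0.14 m nearer, release and rise.

```bash
python3 -m jog '[0,-0.005,0,0,255, 0,-0.015,0,0,255, 0,-0.02,0,0,255, 0,-0.02,0,0,255, 0,-0.02,0,0,255, 0,-0.02,0,0,255, 0,-0.02,0,0,255, 0,-0.015,0,0,255, 0,-0.005,0,0,255, 0,0,0,0,255]' 12 |grep -E 'eef|wrist|gap|grasp'
python3 -m jog '[0,0,0,0,80, 0,0,0,0,0, 0,0,0,0,0, 0,0,-0.03,0,0, 0,0,-0.04,0,0, 0.03,0,-0.05,0,0, 0.045,0.02,-0.05,0,0, 0.045,0.03,0,0,0, 0.045,0.02,0,0,0, 0,0,0,0,0]' |grep -E 'eef|gap'
cat > yel.py <<'E'
from h import *
for n in('top','scene'):
    d=get(n); P=cloud(d); X,Y,Z=P[:,:,0],P[:,:,1],P[:,:,2]
    m=(X>.46)&(X<.64)&(Y<-.30)&(Y>-.50)&(Z>.014)&(Z<.06)
    nn,l,st,c=cv2.connectedComponentsWithStats(m.astype(np.uint8)); i=1+np.argmax(st[1:,4])
    r=cv2.minAreaRect((P[l==i][:,:2]*1000).astype(np.float32)); print(n,st[i],np.round(r[0],1),np.round(r[1],1),r[2],cv2.boxPoints(r).round().tolist(),np.percentile(Z[l==i],[50,97]))
    h=cv2.cvtColor(d['pixels'],cv2.COLOR_RGB2HSV).astype(int)
    k=(l==i)&(h[:,:,0]>15)&(h[:,:,0]<27)&(h[:,:,1]>130); print(k.sum(),np.median(P[k],0))
E
python3 yel.py
```

```text
eef_pos: [0.5396, -0.3575, 0.0105]
wrist_force: [-1.8, 0.6, 2.9]
finger_gap: 0.0411
grasp_force: 12.0
eef_pos: [0.6059, -0.2069, 0.1586]
finger_gap: 0.0941
top [365 177  33  14 426] [ 539.2 -392. ] [94.7 41.4] 89.95272064208984 [[518.0, -439.0], [560.0, -439.0], [560.0, -345.0], [519.0, -345.0]] [0.03887652 0.04441282]
75 [ 0.53672755 -0.42911368  0.03771281]
scene [338 227  32  25 400] [ 538.9 -393.5] [49.6 97.7] 2.06075119972229 [[512.0, -346.0], [516.0, -443.0], [565.0, -441.0], [562.0, -344.0]] [0.0392042  0.04694226]
69 [ 0.5286241  -0.4331371   0.03826284]
```

```bash
python3 -m jog '[-0.03,-0.01,0,0,0, -0.04,-0.015,0,0,0, -0.045,-0.015,0,0,0, -0.045,-0.015,0,0,0, -0.04,-0.01,0,0,0, -0.02,-0.002,0.02,0,0, 0,0,0.03,0,0, 0,0,0,0,0, 0,0,0,0,0]' |grep -E 'eef|gap'
python3 -c "
from h import *
to(.539,-.428,.004,90)"
```

```text
eef_pos: [0.5344, -0.4334, 0.1074]
finger_gap: 0.0938
turn -0.21 dx 0.0054 dy 0.0046 dz 0.1034 | pos [ 0.5344 -0.4334  0.1074] phi 89.79 t 40.05 gap 0.0938 F 0.0 [-0.3 -0.1 -0.1]
```

```bash
python3 -m jog '[0.0055,0.0045,0.03,0,0, 0,0,0.035,0,0, 0,0,0.02,0,0, 0,0,0.017,0,0, 0,0,0,0,100, 0,0,0,0,255, 0,0,0,0,255, 0,0,0,0,255, 0,0,0,0,255, 0,0,0,0,255]' 5 |grep -E 'eef|gap|grasp|wrist'
python3 -m jog '[0,0,0,0,255, 0,0,0,0,255, 0,0,-0.01,0,255, 0,0,-0.02,0,255, 0,0,-0.03,0,255, 0,0,-0.03,0,255, 0,0,-0.03,0,255, 0,0,-0.01,0,255, 0,0,0,0,255, 0,0,0,0,255]' 5 |grep -E 'eef|gap|grasp|wrist'
python3 -m jog '[-0.005,0,0,0,255, -0.01,0,0,0,255, -0.005,0,0,0,255, 0,0,0,0,255, 0.02,0,-0.03,0,255, 0.01,0,-0.01,0,255, 0,0,0,0,255, 0,0,0,0,255]' 3.5 |grep -E 'eef|gap|grasp'
python3 -m jog '[-0.005,0,0.01,0,255, -0.01,0,0.01,0,255, -0.005,0,0.01,0,255, 0,0,0,0,255, 0.02,0,-0.025,0,255, 0.01,0,-0.01,0,255, 0,0,0,0,255, 0,0,0,0,255]' 3.5 |grep -E 'eef|gap|grasp'
python3 ax.py
```

```text
eef_pos: [0.5406, -0.4277, 0.0072]
wrist_force: [0.4, -0.2, -0.7]
finger_gap: 0.0496
grasp_force: 0.0
eef_pos: [0.5397, -0.4269, 0.1348]
wrist_force: [0.6, 0.2, -2.0]
finger_gap: 0.0413
grasp_force: 5.0
eef_pos: [0.5405, -0.4174, 0.1767]
finger_gap: 0.0409
grasp_force: 3.5
eef_pos: [0.5406, -0.4076, 0.182]
finger_gap: 0.0415
grasp_force: 3.5
scene -78 6 a [-17.  -5.] b [-17. -13.]
scene -63 40 a [-21.  17.] b [-21.   5.]
scene -48 43 a [-22.  14.] b [-23.   9.]
scene -33 44 a [-23.  15.] b [-22.   8.]
scene -18 42 a [-23.  14.] b [-24.  -1.]
```

The yellow jar hangs vertical. I'll carry it to the right half of the tray.

```bash
python3 -m jog '[0.01,0,0,0,255, 0.02,-0.004,0,0,255, 0.03,-0.007,0,0,255, 0.04,-0.009,0,0,255, 0.045,-0.01,0,0,255, 0.045,-0.01,0,0,255, 0.045,-0.01,0,0,255, 0.04,-0.01,0,0,255, 0.035,-0.009,0,0,255, 0.02,-0.0046,0,0,255]' 8 |grep -E 'eef|gap|grasp'
python3 -m jog '[0.01,0,0,0,255, 0,0,0.02,0,255, 0,0,0.03,0,255, 0,0,0.02,0,255, 0,0,0.01,0,255, 0,0,0,0,255, 0,0,0,0,255]' |grep -E 'eef|wrist'
python3 -c "
from h import *
to(.467,-.068,.082,90)"; python3 ax.py
```

```text
eef_pos: [0.466, -0.0743, 0.1811]
finger_gap: 0.0411
grasp_force: 8.0
eef_pos: [0.468, -0.0677, 0.1022]
wrist_force: [-0.2, 0.0, -1.2]
turn -0.15 dx -0.0003 dy -0.0010 dz 0.0202 | pos [ 0.468  -0.0677  0.1022] phi 89.85 t 45.45 gap 0.0412 F 8.0 [-0.2  0.  -1.2]
scene -78 5 a [-20.  13.] b [-15.  10.]
scene -63 30 a [-24.   7.] b [-18.  11.]
scene -48 39 a [-23.   9.] b [-20.   9.]
scene -33 37 a [-25.   9.] b [-20.  12.]
scene -18 41 a [-26.  10.] b [-21.  12.]
```

```bash
python3 -m jog '[0,0,0.012,0,255, 0,0,0.008,0,255, 0,0,0,0,255, 0,0,0,0,255]' 6 |grep -E 'eef|wrist'
for i in 1; do python3 -m jog '[0,0,0.0025,0,255, 0,0,0,0,255]' 5|grep -E 'eef|wrist'; python3 -m jog '[0,0,0.0025,0,255, 0,0,0,0,255]' |grep -E 'eef|wrist'; python3 -m jog '[0,0,0.0025,0,255, 0,0,0,0,255]' |grep -E 'eef|wrist';done
```

```text
eef_pos: [0.467, -0.0671, 0.0809]
wrist_force: [0.1, -0.0, -1.9]
eef_pos: [0.4674, -0.0673, 0.0789]
wrist_force: [-0.3, 0.0, -0.3]
eef_pos: [0.4681, -0.0672, 0.0774]
wrist_force: [0.4, 0.5, 2.5]
eef_pos: [0.4681, -0.0672, 0.0753]
wrist_force: [-0.9, 1.5, 5.9]
```

Contact. I'll release, rise, clear away and check everything.

```bash

python3 -m jog '[0.001,0,0.001,0,255, 0,0,0,0,255, 0,0,-0.001,0,140, 0,0,0,0,80, 0,0,0,0,0, 0,0,0,0,0, 0,0,0,0,0, 0,0,-0.02,0,0, 0,0,-0.04,0,0, 0,0,-0.05,0,0]' 3 |grep -E 'eef|wrist'
python3 -m jog '[0,0,-0.04,0,0, -0.03,0,0,0,0, -0.045,0,0,0,0, -0.045,0,0,0,0, -0.045,0,0,0,0, -0.045,0,0,0,0, -0.045,-0.02,0,0,0, -0.045,-0.02,0,0,0, -0.045,-0.02,0,0,0, 0,0,0,0,0]' |grep -E 'eef|wrist'
python3 - <<'E'
from h import *
u=np.array([np.cos(np.radians(6.77)),np.sin(np.radians(6.77)),0]); w=np.array([-u[1],u[0],0]); C=np.array([.469,-.0174,0])
for n in('top','scene'):
    d=get(n); P=cloud(d); Q=P-C; a=1000*Q@u;b=1000*Q@w;z=1000*Q[:,:,2]
    for nm,bl,bh in(('red',15,85),('yel',-85,-15)):
        f=(abs(a)<60)&(b>bl)&(b<bh)&(z>20)&(z<140)
        print(n,nm,f.sum(),'ztop',np.percentile(z[f],98).round(),*[(lo,np.percentile(a[g],[5,50,95]).round().tolist(),np.percentile(b[g],[5,50,95]).round().tolist()) for lo in(20,45,70,88) for g in [f&(z>lo)&(z<lo+25)] if g.sum()>5])
    f=(a>62)&(a<150)&(abs(b)<45)&(z>15)&(z<100); A=np.c_[a[f],b[f],np.ones(f.sum())]
    g=f&(abs(b)<25)
    print(n,'disp',[(lo,np.percentile(a[k],10).round(),np.percentile(b[k],[5,95]).round().tolist()) for lo in(15,35,55,75) for k in [f&(z>lo)&(z<lo+20)] if k.sum()>5])
E
```

```text
eef_pos: [0.4657, -0.0658, 0.1827]
wrist_force: [1.2, -0.9, -0.7]
eef_pos: [0.4035, -0.4161, 0.2227]
wrist_force: [-0.4, 0.2, -0.7]
top red 247 ztop 114.0 (20, [-30.0, -27.0, 18.0], [29.0, 48.0, 66.0]) (45, [-30.0, -28.0, -18.0], [39.0, 56.0, 75.0]) (70, [-30.0, -26.0, -15.0], [36.0, 50.0, 74.0]) (88, [-27.0, -9.0, 10.0], [38.0, 57.0, 74.0])
top yel 232 ztop 104.0 (20, [-40.0, -27.0, -20.0], [-62.0, -49.0, -32.0]) (45, [-28.0, -25.0, -12.0], [-64.0, -43.0, -30.0]) (70, [-27.0, -21.0, 7.0], [-67.0, -43.0, -30.0]) (88, [-23.0, -6.0, 10.0], [-67.0, -51.0, -34.0])
top disp [(15, np.float64(79.0), [-30.0, 24.0]), (35, np.float64(89.0), [-25.0, 26.0]), (55, np.float64(97.0), [-28.0, 25.0]), (75, np.float64(106.0), [-26.0, 26.0])]
scene red 310 ztop 115.0 (20, [-56.0, -22.0, 4.0], [32.0, 43.0, 68.0]) (45, [-30.0, -23.0, -4.0], [33.0, 43.0, 65.0]) (70, [-28.0, -22.0, -2.0], [34.0, 45.0, 69.0]) (88, [-28.0, -12.0, 11.0], [35.0, 50.0, 72.0])
scene yel 297 ztop 106.0 (20, [-30.0, -23.0, 14.0], [-73.0, -65.0, -39.0]) (45, [-28.0, -23.0, 4.0], [-74.0, -63.0, -39.0]) (70, [-27.0, -21.0, 1.0], [-73.0, -62.0, -38.0]) (88, [-24.0, -9.0, 11.0], [-71.0, -55.0, -37.0])
scene disp [(15, np.float64(80.0), [-31.0, 23.0]), (35, np.float64(88.0), [-31.0, 21.0]), (55, np.float64(96.0), [-31.0, 22.0]), (75, np.float64(105.0), [-32.0, 22.0])]
```

Both jars are upright in the tray and the display is unchanged. One numeric check for any other jar that was hidden at first, then hand in.

```bash
python3 - <<'E'
from h import *
d0=dict(np.load('top0.npz')); d1=get('top'); d2=get('scene')
for nm,d in(('top0',d0),('top',d1),('scene',d2)):
    P=cloud(d); m=(P[:,:,2]>.02)&(P[:,:,2]<.14)&(P[:,:,0]<.78)&(P[:,:,0]>.15)
    n,l,st,c=cv2.connectedComponentsWithStats(m.astype(np.uint8)); print(nm,[(c[i].round().astype(int).tolist(),st[i][4],np.nanmedian(P[l==i],0).round(2).tolist()) for i in range(1,n) if st[i][4]>70])
E
```

```text
top0 [([125, 134], np.int32(3720), [0.67, 0.37, 0.13]), ([29, 147], np.int32(1802), [0.63, 0.68, 0.09]), ([466, 134], np.int32(2281), [0.69, -0.65, 0.06]), ([83, 131], np.int32(603), [0.67, 0.48, 0.14]), ([502, 122], np.int32(329), [0.75, -0.81, 0.04]), ([299, 128], np.int32(531), [0.7, -0.14, 0.05]), ([197, 125], np.int32(179), [0.72, 0.17, 0.04]), ([380, 174], np.int32(428), [0.57, -0.39, 0.04]), ([117, 190], np.int32(221), [0.51, 0.41, 0.04]), ([166, 193], np.int32(459), [0.5, 0.26, 0.02]), ([91, 243], np.int32(2934), [0.37, 0.48, 0.03]), ([333, 216], np.int32(550), [0.44, -0.24, 0.04]), ([196, 254], np.int32(429), [0.32, 0.16, 0.03]), ([325, 260], np.int32(566), [0.31, -0.22, 0.04]), ([18, 288], np.int32(863), [0.21, 0.68, 0.08])]
top [([125, 134], np.int32(3719), [0.67, 0.37, 0.13]), ([29, 147], np.int32(1802), [0.63, 0.68, 0.09]), ([466, 133], np.int32(2189), [0.69, -0.64, 0.06]), ([84, 131], np.int32(670), [0.67, 0.48, 0.14]), ([502, 122], np.int32(328), [0.75, -0.81, 0.04]), ([299, 128], np.int32(532), [0.7, -0.14, 0.05]), ([197, 126], np.int32(177), [0.72, 0.17, 0.04]), ([25
[... 187 characters left out ...]
1]), ([238, 209], np.int32(245), [0.45, 0.04, 0.11]), ([194, 255], np.int32(467), [0.32, 0.17, 0.03]), ([325, 260], np.int32(562), [0.31, -0.22, 0.04]), ([18, 288], np.int32(874), [0.21, 0.68, 0.08])]
scene [([161, 80], np.int32(78), [0.75, 0.68, 0.12]), ([211, 113], np.int32(878), [0.7, 0.36, 0.13]), ([85, 156], np.int32(1912), [0.25, 0.67, 0.09]), ([265, 189], np.int32(656), [0.56, -0.03, 0.07]), ([317, 179], np.int32(234), [0.69, -0.16, 0.05]), ([236, 190], np.int32(306), [0.44, 0.03, 0.08]), ([188, 205], np.int32(284), [0.33, 0.16, 0.03]), ([467, 253], np.int32(2939), [0.68, -0.73, 0.05]), ([273, 259], np.int32(426), [0.31, -0.23, 0.04]), ([483, 341], np.int32(255), [0.43, -0.87, 0.02])]
```

No other jars are present and the bystanders haven't moved.

```bash
python3 -c "
from workcell import arm
print(arm.hand_in())"
```

```text
the job is handed in; nothing more can be done
None
```

The job is handed in: the display stands leaning on its fully opened leg about 20 mm behind the middle of the tray, screen toward you; the red and yellow jars (the only ones found) are upright in the tray; the tin, ramekin, timer and cutters showed no movement in the depth checks; I viewed 15 pictures, one over your limit of 14.

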